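# Load the hot-holding cabinet through its lifting sash

## Robot

A 6-joint arm with a two-finger parallel gripper is mounted at the origin on a cart in front of the work surface, level with it; the furniture and walls round the work are solid. World frame = base frame: x ahead of the robot, y to its left, z up, the work surface at z = 0. Lengths are in mm, angles in rad, forces in N, time in s.
With the tool pointing down it reaches from about 275 to 825 mm from the base axis. Payload 4.9 kg.
Tool frame: the origin (TCP) lies on the centre line of the jaws, within the pads' length; the fingertips stand 8 mm ahead of it and the grasp point (between the pads) lies 11 mm behind it; z points along the fingers, y is the line along which they close (so a half turn about z gives the same grasp; the last joint's range is limited). The gripper opens to 85 mm and grips with 20 to 120 N. Pads are 22 mm wide; open, the fingers measure 114 mm over their backs; the gripper's body (76 mm by 85 mm) begins 54 mm behind the grasp point. The pads swing forward as they close: fully open they stand 13 mm farther back than shut.
Start: joints at [1.101, 0.326, -0.193, 1.052, 0, 1.437], TCP at [181.234, 519.3, 239.281] pointing down, gripper open.
Joint ranges: [-2.65, 2.65], [-0.97, 1.79], [-1.3, 1.35], [-1.93, 2.1], [-1.47, 1.37], [-3.14, 3.14]. Speed limits (rad/s): [2.57, 2.57, 3.14, 3.14, 3.14, 3.14].

## Interface

Orientations are given as a unit quaternion [x, y, z, w].
In Python, from bench import env gives the robot as it stands.
- The arm moves only by the tool carry_out, never from a script. Its argument "rows" is a list of rows, each an object of numbers: "hand": the finger opening in mm, from 0 to 85.4; "x", "y", "z": the shift along the tool's x, y, z in units of 4 cm (1.0 is 4 cm); "rx", "ry", "rz": the turn, a rotation vector about the tool's x, y, z in units of 8 degrees (1.0 is 8 degrees). In form: [{"hand": .., "x": .., "y": .., "z": .., "rx": .., "ry": .., "rz": ..}, ...]. A call has 1 to 12 rows; each row shifts and turns the commanded pose from where the row before left it, along the tool's axes as they then stand; what a row does not reach is not made up. A row lasts 1/8 s, in which the tool goes at most 62.5 mm and 10.7 degrees, less where a joint would pass 70% of its speed; a pose out of reach is approached as far as the arm can. A call with a number of a shift or a turn outside -1 to 1 is refused whole. A call with a gripper value outside its range is refused whole. The fingers move at their own pace and stop on an object; "grip_force" is the grip in N (left out, the last holds). Time passes only in rows, so rows that do not move let the fingers close. It gives the time, the measured TCP pose, the force, the opening and the grip force at its end, in the units of the state.
- env.get_state(): the state, without advancing time (a new reading comes with each control period).
- env.get_image(name): name is "scene" or "top" or "wrist"; returns the picture (384x512x3 uint8, blue, green, red); there is no depth.
- env.camera_model(name): a dict with "K" (3x3 intrinsics, pixels), "k1" (the pictures are not rectified: a ray, as slopes to the right and down, at radius r is drawn at 1 + k1 r^2 times it, then the intrinsics apply), "extrinsics" (4x4, takes a point from camera to world coordinates). Camera axes: x right, y down, z forward; pixel columns grow to the right and rows downward; lengths in mm; the calibration is good to about 2 mm. A picture is of the moment at which its call begins: read the wrist's pose just before it. camera_model takes no time and is no camera call; for the wrist camera it gives the pose at the moment of the call.
- env.finish_job(): hands the job in; it is judged then, once.
The state is a dict: "t": time; "joint_positions": joint angles; "dq": joint speeds; "joint_torque": joint torques, N m; "tool_pos": TCP position; "tool_rot": TCP orientation; "contact_force": force on the tool from outside, world axes, zero at the start; "ft_torque": the same for the moment, N m; "grip_width": finger opening in mm; "grasp_force": force on a finger pad.
Only numpy, scipy, OpenCV 4.12 (cv2) and the standard library are available. Lean on these libraries where they do the work, as an engineer would, in place of code of your own. Each camera call takes 0.05 s, during which the arm holds its last target. There are 200 camera calls.

## Task

Put the filled steel pan into the hot-holding cabinet: take the clear sash by its bar and raise it until it hangs on its hold-open catch by itself, slide the pan along the deck, without lifting it, to the right and then in under the raised sash until it stands wholly inside on its marked place. Then take the bar again and bring the sash down gently until it is fully shut. Never let the sash drop, keep the pan level, and leave the other things where they stand.

Things in the scene. Friction and masses are not known exactly. Their poses are not given: they have to be found in the camera images.
- cabinet: stainless hot-holding cabinet, fixed. Origin on the table (z=0) under the middle of the sash; x points into the cabinet, y left. Floor and the deck before it are one level, 12 mm above the table; deck x -185..0, y -145..+285 mm. Inside 260 mm wide, 143 deep, 180 high; heater head to z=287. Sash jambs at y=+-127..147, x=-19..+5 mm, to z=387, tie bar over them to z=401
- sash (a joint): lift of the clear sash, m: 0 shut, 0.195 top stop. 248 mm wide, 175 high, front face at cabinet x=-12 mm, lower edge 12 mm above the table when shut; 0.4-0.6 kg, falls when let go. Right jamb: sprung roller catch of unknown height; at 0.15-0.175 lift the sash snaps up past it (about 12 N above its weight), then hangs on it. A downward pull of 5-10 N snaps it off again, free to fall
- sash_handle (a point): middle of the sash's black round bar handle: 15 mm thick, 136 mm long along cabinet y, on 12 mm posts at y=+-68 mm; 62 mm before the cabinet's origin, 42 mm clear of the sash; 82 mm above the table when shut, rides with the sash, 70 mm above its lower edge. Sash and jambs rise behind it: pinch it with a tool tilted 30-45 degrees, fingers down and into the cabinet, closing across the bar
- pan: steel pan full of tan food, loose, 0.25-0.4 kg, 177 mm long (own x), 109 wide (own y), 65 high; origin mid-underside. Solid with food: the rim cannot be pinched, push it by its sides. Walls are set in 10 mm under the 9 mm high rim. It waits on the deck left of the opening, length along the cabinet's y
- inside_mark (a point): centre of the pan's place inside the cabinet, on the floor, shown by black corner marks 116 x 184 mm; 76 mm behind the cabinet's origin, at its middle. The back wall is 67 mm behind this point
- runner (a point): middle of the round steel pan runner on the deck, before the opening at the right: a rod 12 mm thick, along cabinet x, 142 mm long, at y=-88 mm, its top 20 mm above the deck. It goes on inside the cabinet. A pan lying against it (pan centre 80-84 mm left of the rod's axis) is in line with its place inside
- aioli: cream-coloured squeeze bottle, 58 mm wide, 175 mm tall, loose; stands left of the cabinet
- shaker: steel shaker, 52 mm wide, 88 mm tall, loose; left of the cabinet
- sauce_cup: white sauce cup with red sauce, 70 mm wide, 42 mm tall, loose; right of the deck
- tape: roll of tan masking tape lying flat, 100 mm wide, 25 mm tall, loose; right of the cabinet
- labels: white block of day labels with a green edge, 60x52x29 mm, loose; right of the deck, towards the robot

How it is judged:
By the outcome, as a careful person would: the job done as asked, in the order asked, and still so for the second after the job is handed in, with the robot touching nothing.
It also fails if it takes over 72 s, if anything falls off the work surface, if the arm or the gripper's body presses on something with over 40 N, if the wrist force passes 120 N, or if a joint passes its speed limit or range.

## Working session

There is one attempt and no reset: what is moved stays moved. The work goes in short steps, Python scripts to look and compute and a tool call to move; the robot and the scene stay as the last step left them, time stands still between calls to the robot, and variables do not carry over. Pictures are saved under pics/ and viewed, at most 10 in all, crops included, and the job is handed in when it is done.

Besides the shell and the picture viewer there is one more tool, called after "Emit:" in YAML: its name, and indented under it one key for each argument. carry_out: Moves the arm, as the interface text tells. Its arguments: {"type":"object","properties":{"rows":{"type":"array"},"grip_force":{"type":"number"}},"required":["rows"]}

```bash
ls; mkdir -p pics
python3 - <<'E'
from bench import env
import cv2
s=env.get_state(); print(s)
for n in("scene","top"):
    cv2.imwrite(f"pics/{n}0.png",env.get_image(n)); m=env.camera_model(n); print(n,m)
E
```

```text
pics
{'t': 0.0, 'joint_positions': array([ 1.10076589e+00,  3.26971954e-01, -1.93598386e-01,  1.05200618e+00,
        2.76723818e-05,  1.43660732e+00]), 'dq': array([-0.00043972,  0.00017837, -0.001828  , -0.00062907, -0.00057764,
       -0.00127149]), 'joint_torque': array([-2.68101503e-04, -4.43400049e+01,  2.62437952e+01,  1.52479304e-02,
       -3.03378483e-04,  1.07262935e-05]), 'tool_pos': array([180.97108163, 518.76087968, 238.48104174]), 'tool_rot': array([ 1.67132615e-01,  9.85934022e-01, -8.45669505e-04, -2.78044901e-04]), 'contact_force': array([-0.37611753,  0.45639179,  0.46932865]), 'ft_torque': array([ 0.02859291, -0.01307513, -0.00832501]), 'grasp_force': 0.0, 'grip_width': 85.3155195413596}
scene {'K': array([[451.56738409,   0.        , 250.80988085],
       [  0.        , 451.56738409, 196.14718745],
       [  0.        ,   0.        ,   1.        ]]), 'k1': -0.07898103471893694, 'extrinsics': array([[ 6.90234657e-01, -5.74345721e-01,  4.40117155e-01,
         3.73567293e+01],
       [-7.23493897e-01, -5.38120736e-01,  4.32414910e-01,
        -3.23862701e+02],
       [-1.15194853e-02, -6.16889833e-01, -7.86965206e-01,
         9.76667574e+02],
       [ 0.00000000e+00,  0.00000000e+00,  0.00000000e+00,
         1.00000000e+00]])}
top {'K': array([[418.65775777,   0.        , 258.25820453],
       [  0.        , 418.65775777, 190.52512512],
       [  0.        ,   0.        ,   1.        ]]), 'k1': -0.1254814122676515, 'extrinsics': array([[ 2.85999835e-01, -9.33003004e-01,  2.18425017e-01,
         3.27604041e+02],
       [-9.58229237e-01, -2.78686189e-01,  6.42708075e-02,
         9.90085417e+01],
       [ 9.07179169e-04, -2.27682678e-01, -9.73734961e-01,
         1.08869082e+03],
       [ 0.00000000e+00,  0.00000000e+00,  0.00000000e+00,
         1.00000000e+00]])}
```

View pics/scene0.png

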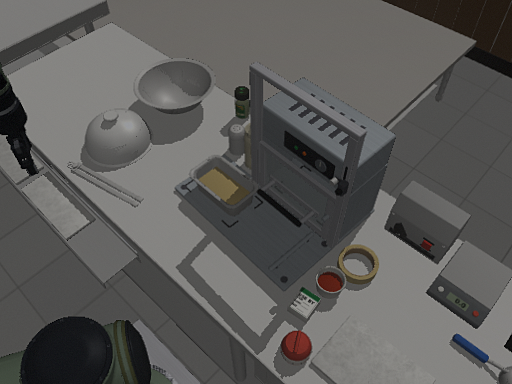

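View pics/top0.png

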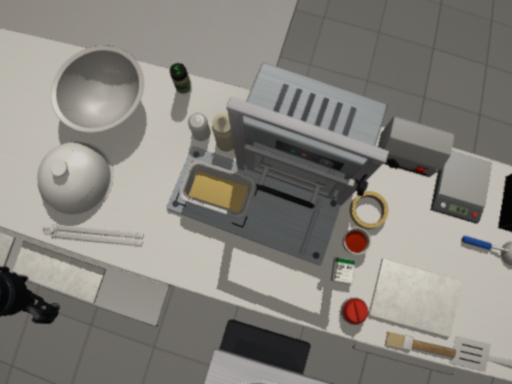

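The scene view shows the black bar from about (257,190) to (302,224), the pan near (225,183), and the deck from (177,187) to (283,283). In the top view the bar runs from (256,186) to (314,206), with the pan around (216,190). Next I'll make two enlarged crops and extract the bar.

```bash
cat > h.py <<'E'
import numpy as np, cv2
from scipy.spatial.transform import Rotation as R
def ray(m,uv):
    K=m["K"];d=np.array([m["k1"],0,0,0,0.])
    p=cv2.undistortPoints(np.array(uv,float).reshape(-1,1,2),K,d).reshape(-1,2)
    E=m["extrinsics"];v=np.c_[p,np.ones(len(p))]@E[:3,:3].T
    return E[:3,3],v/np.linalg.norm(v,axis=1)[:,None]
def onz(m,uv,z):
    o,v=ray(m,uv);return o+v*((z-o[2])/v[:,2])[:,None]
def tri(m1,a,m2,b):
    o,v=ray(m1,a);p,w=ray(m2,b);out=[]
    for i in range(len(v)):
        A=np.c_[v[i],-w[i]];s=np.linalg.lstsq(A,p-o,rcond=None)[0]
        q,r=o+s[0]*v[i],p+s[1]*w[i];out.append(np.r_[(q+r)/2,np.linalg.norm(q-r)])
    return np.array(out)
def proj(m,P):
    E=np.linalg.inv(m["extrinsics"]);d=np.array([m["k1"],0,0,0,0.])
    return cv2.projectPoints(np.array(P,float).reshape(-1,1,3),cv2.Rodrigues(E[:3,:3])[0],E[:3,3],m["K"],d)[0].reshape(-1,2)
E
python3 - <<'E'
from h import *; from bench import env
out=[]
for n,(x0,y0,w,h),roi in (("scene",(165,140,200,150),(250,180,60,55)),("top",(160,130,200,150),(248,178,75,35))):
    im=cv2.imread(f"pics/{n}0.png")
    c=cv2.resize(im[y0:y0+h,x0:x0+w],None,fx=4,fy=4,interpolation=cv2.INTER_CUBIC); c=cv2.convertScaleAbs(c,alpha=1.5); cv2.imwrite(f"pics/{n}_crop.png",c)
    x,y,w,h=roi; g=im[y:y+h,x:x+w].max(2); m=(g<40).astype(np.uint8)
    k,l,st,ce=cv2.connectedComponentsWithStats(m); i=1+st[1:,4].argmax()
    pts=np.argwhere(l==i)[:,::-1]+[x,y]; r=cv2.minAreaRect(pts.astype(np.float32)); b=cv2.boxPoints(r)
    c0,d=pts.mean(0),np.linalg.svd(pts-pts.mean(0),full_matrices=False)[2][0]; d*=np.sign(d[0]); t=(pts-c0)@d
    e=[c0+d*t.min(),c0+d*(t.min()+t.max())/2,c0+d*t.max()]
    print(n,st[i],r,np.round(e,1)); out.append((env.camera_model(n),e))
print(tri(*out[0],*out[1]).round(1))
E
```

```text
scene [  7   9  45  38 326] ((278.91802978515625, 207.09835815429688), (55.5680046081543, 6.401844024658203), 39.80556869506836) [[257.3 189.6]
 [278.7 207.3]
 [300.2 225. ]]
top [  9   7  57  23 311] ((284.8523254394531, 195.91845703125), (59.79668045043945, 5.491530895233154), 19.440034866333008) [[256.7 185.9]
 [284.9 195.9]
 [313.  205.9]]
[[565.1 172.2  79.3   1.9]
 [562.4  97.7  74.4   3.6]
 [557.5  24.1  75.3   3.1]]
```

View pics/scene_crop.png

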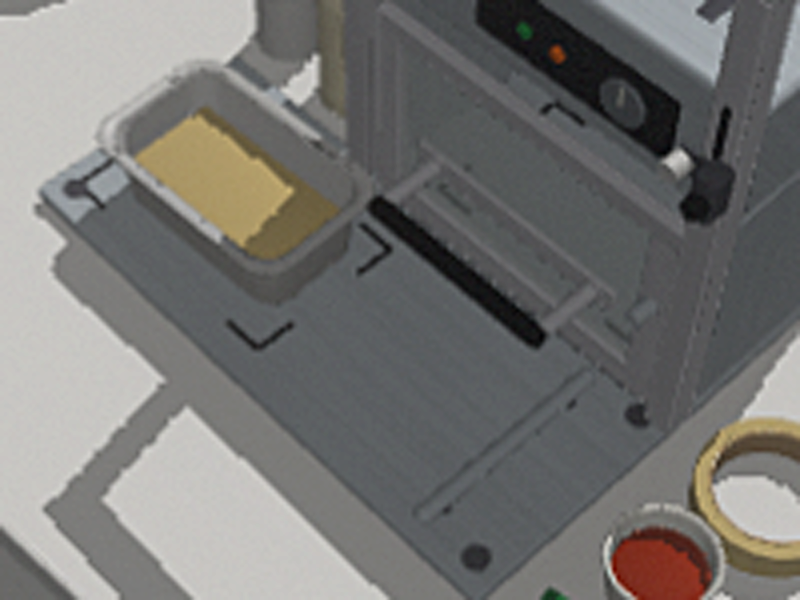

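View pics/top_crop.png

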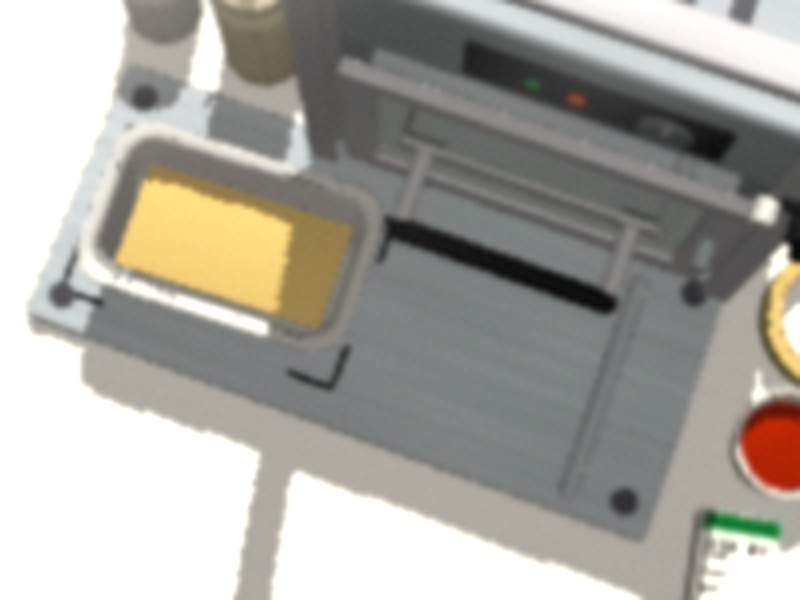

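The scene crop shows the deck's near-right corner at crop (475,597), its near-left corner at (40,195), and the runner from (428,508) to (590,375). In the top crop the same corners are at (643,538) and (32,318), the runner goes from (570,488) to (640,285), and the pan rim spans (80..385, 125..350).

Run:
```python
from h import *; from bench import env
S,T=env.camera_model("scene"),env.camera_model("top")
s=lambda a:np.array(a)/4+[165,140]-.4
t=lambda a:np.array(a)/4+[160,130]-.4
# nearL, nearR, 
a=s([[40,192],[475,597]]);b=t([[32,316],[643,538]])
print("corners",onz(S,a,12).round(1),onz(T,b,12).round(1),tri(S,a,T,b).round(1))
a=s([[425,510],[590,375]]);b=t([[570,490],[641,283]])
print("runner",onz(S,a,28).round(1),onz(T,b,28).round(1))
# pan waiting marks corners : right-near, right-far , left-near
a=s([[258,347],[390,250],[85,180]][:2]);b=t([[332,385],[383,258]])
print("marks",onz(S,a,12).round(1),onz(T,b,12).round(1))
# pan rim outer by mask-free quad, top z=77
a=s([[102,135],[205,62],[372,188],[265,268]]);b=t([[82,262],[135,128],[383,205],[325,348]])
print("rim S",onz(S,a,77).round(1).tolist(),"\nrim T",onz(T,b,77).round(1).tolist())
# catch white roller knob
print("catch",tri(S,s([[678,163]]),T,t([[765,208]])).round(1))
# sanity of pictures of inside marks etc with cabinet hypothesis
import itertools
yaw=-.051;o=np.array([624,94.]);Rz=np.array([[np.cos(yaw),-np.sin(yaw)],[np.sin(yaw),np.cos(yaw)]])
for p in [(-185,285,12),(-185,-145,12),(-62,68,82),(-62,-68,82),(76+58,92,12)]:
    w=np.r_[o+Rz@p[:2],p[2]]; print(p,w.round(1),(proj(S,w)-[165,140]).round(1)*4,(proj(T,w)-[160,130])*4)
```

```text
corners [[454.3 381.   12. ]
 [429.3 -40.   12. ]] [[454.1 384.6  12. ]
 [429.6 -37.   12. ]] [[455.6 385.3   7.    2.2]
 [430.7 -38.1   6.9   1.5]]
runner [[445.3  14.5  28. ]
 [587.2   3.4  28. ]] [[444.2  17.2  28. ]
 [586.2   8.4  28. ]]
marks [[466.8 178.7  12. ]
 [582.9 170.   12. ]] [[467.4 182.1  12. ]
 [557.7 174.7  12. ]]
rim S [[486.1, 340.6, 77.0], [578.3, 338.6, 77.0], [575.0, 179.3, 77.0], [482.6, 183.9, 77.0]] 
rim T [[487.7, 348.6, 77.0], [579.6, 344.7, 77.0], [576.2, 179.8, 77.0], [479.5, 187.9, 77.0]]
catch [[588.6 -24.9 255.4   2.7]]
(-185, 285, 12) [453.8 388.1  12. ] [[ 31.2 185.6]] [[ 25.3278549  313.36462907]]
(-185, -145, 12) [431.8 -41.4  12. ] [[478. 594.]] [[648.82821321 534.9205576 ]]
(-62, 68, 82) [565.5 165.1  82. ] [[376.4 201.6]] [[399.22780497 223.99424965]]
(-62, -68, 82) [558.6  29.2  82. ] [[533.6 328.4]] [[607.96179006 296.0178399 ]]
(134, 92, 12) [762.5 179.   12. ] [[548.8  96.4]] [[460.90752557 -23.72311156]]
```

```bash
cat >> h.py <<'E'
yaw=-.058; O=np.array([622.8,93.,0]); C=R.from_euler('z',yaw).as_matrix()
def cab(p): return O+C@np.array(p,float)
def tocab(w): return C.T@(np.array(w)-O)
def tool(xc,zc): # tool x, z in cabinet axes
    x=np.array(xc,float);z=np.array(zc,float);z/=np.linalg.norm(z);x-=z*(x@z);x/=np.linalg.norm(x)
    return C@np.c_[x,np.cross(z,x),z]
def grasp(deg): a=np.radians(deg); return tool([0,1,0],[np.sin(a),0,-np.cos(a)])
def plan(p0,R0,p1,R1,n=None):
    "n equal rows taking pose0 to pose1: shift (4cm units), turn (8deg units)"
    rv=R.from_matrix(R0.T@R1).as_rotvec(); d=R0.T@(p1-p0)
    n=n or int(np.ceil(max(np.abs(rv).max()/np.radians(8),np.linalg.norm(d)/38,1e-9)))
    A=sum(R.from_rotvec(rv*k/n).as_matrix() for k in range(n)); s=np.linalg.solve(A,d)/40
    print(n,"rows: xyz",s.round(3),"r",(np.degrees(rv)/n/8).round(3))
def now(env):
    s=env.get_state(); T,Q=s["tool_pos"],R.from_quat(s["tool_rot"]).as_matrix()
    print("t",s["t"],"tcp cab",tocab(T).round(1),"z",(C.T@Q[:,2]).round(3),"x",(C.T@Q[:,0]).round(3),"F cab",(C.T@s["contact_force"]).round(1),"grip",round(s["grip_width"],1),round(s["grasp_force"],1))
    return T,Q
E
python3 - <<'E'
from h import *; from bench import env
S,T=env.camera_model("scene"),env.camera_model("top")
for n,uv in dict(dome=(110,180),domeN=(75,210),bowl=(142,100),shaker=(200,135),tongs=(140,240)).items():
    print(n,tocab(onz(T,[uv],30)[0]).round())
p,Q=now(env); G=grasp(40); bar=cab([-62,0,80]); print(bar,G.round(3))
plan(p,Q,bar-130*G[:,2],G)
E
```

```text
dome [-169.  452.   30.]
domeN [-276.  508.   30.]
bowl [ 71. 465.  30.]
shaker [ 29. 272.  30.]
tongs [-287.  312.   30.]
t 0.1 tcp cab [-465.8  399.5  238.6] z [-0.001 -0.001 -1.   ] x [-0.962  0.274  0.   ] F cab [ 0.  -0.  -0.4] grip 85.6 0.0
[560.90425477  96.59398418  80.        ] [[ 0.058  0.765  0.642]
 [ 0.998 -0.044 -0.037]
 [ 0.     0.643 -0.766]]
14 rows: xyz [-0.957 -0.074  0.169] r [-0.306 -0.23   0.633]
```

Emit:
carry_out:
  rows:
    - {"hand": 34,"x": -0.957,"y": -0.074,"z": 0.169,"rx": -0.306,"ry": -0.23,"rz": 0.633}
    - {"hand": 34,"x": -0.957,"y": -0.074,"z": 0.169,"rx": -0.306,"ry": -0.23,"rz": 0.633}
    - {"hand": 34,"x": -0.957,"y": -0.074,"z": 0.169,"rx": -0.306,"ry": -0.23,"rz": 0.633}
    - {"hand": 34,"x": -0.957,"y": -0.074,"z": 0.169,"rx": -0.306,"ry": -0.23,"rz": 0.633}
    - {"hand": 34,"x": -0.957,"y": -0.074,"z": 0.169,"rx": -0.306,"ry": -0.23,"rz": 0.633}
    - {"hand": 34,"x": -0.957,"y": -0.074,"z": 0.169,"rx": -0.306,"ry": -0.23,"rz": 0.633}
    - {"hand": 34,"x": -0.957,"y": -0.074,"z": 0.169,"rx": -0.306,"ry": -0.23,"rz": 0.633}
    - {"hand": 34,"x": -0.957,"y": -0.074,"z": 0.169,"rx": -0.306,"ry": -0.23,"rz": 0.633}
    - {"hand": 34,"x": -0.957,"y": -0.074,"z": 0.169,"rx": -0.306,"ry": -0.23,"rz": 0.633}
    - {"hand": 34,"x": -0.957,"y": -0.074,"z": 0.169,"rx": -0.306,"ry": -0.23,"rz": 0.633}
    - {"hand": 34,"x": -0.957,"y": -0.074,"z": 0.169,"rx": -0.306,"ry": -0.23,"rz": 0.633}

```text
t: 1.48
tool_pos: [459.8, 214.7, 195.5]
tool_rot: [0.596, 0.753, 0.192, 0.203]
contact_force: [-1.0, 0.0, 0.2]
grip_width: 34.1
grasp_force: 0.0
```

Emit:
carry_out:
  rows:
    - {"hand": 34,"x": -0.957,"y": -0.074,"z": 0.169,"rx": -0.306,"ry": -0.23,"rz": 0.633}
    - {"hand": 34,"x": -0.957,"y": -0.074,"z": 0.169,"rx": -0.306,"ry": -0.23,"rz": 0.633}
    - {"hand": 34,"x": -0.957,"y": -0.074,"z": 0.169,"rx": -0.306,"ry": -0.23,"rz": 0.633}
    - {"hand": 34}

```text
invalid input at $.rows[3]: expected keys hand, x, y, z, rx, ry, rz
```

Run:
```python
from h import *; from bench import env
p,Q=now(env); W=env.camera_model("wrist"); im=env.get_image("wrist"); np.save("w1.npy",W,allow_pickle=True)
cv2.imwrite("pics/w1.png",im); G=grasp(40)
plan(p,Q,cab([-62,0,80])-40*G[:,2],G)
print(proj(W,[cab([-62,68,82]),cab([-62,-68,82])]).round())
```

```text
t 1.475 tcp cab [-169.7  112.1  195.5] z [ 0.53   0.078 -0.844] x [-0.264  0.961 -0.077] F cab [-1.  -0.   0.2] grip 34.1 0.0
5 rows: xyz [-0.597 -0.005  0.553] r [-0.18  -0.138  0.375]
[[267. 231.]
 [237. 330.]]
```

View pics/w1.png

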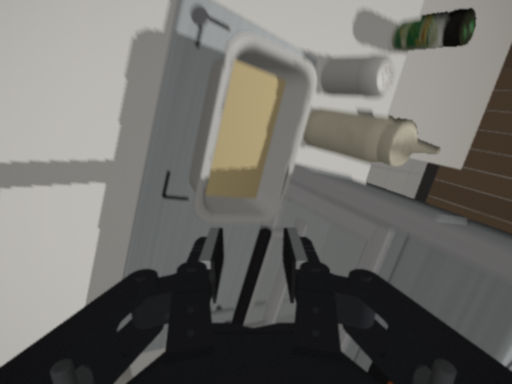

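The wrist view shows the bar running from (268,229) to (237,325), which matches the prediction of (267,231) to (237,330). The pan is clear on the left at (255,130).

Emit:
carry_out:
  rows:
    - {"hand": 34,"x": -0.6,"y": -0.005,"z": 0.553,"rx": -0.18,"ry": -0.138,"rz": 0.375}
    - {"hand": 34,"x": -0.6,"y": -0.005,"z": 0.553,"rx": -0.18,"ry": -0.138,"rz": 0.375}
    - {"hand": 34,"x": -0.6,"y": -0.005,"z": 0.553,"rx": -0.18,"ry": -0.138,"rz": 0.375}
    - {"hand": 34,"x": -0.6,"y": -0.005,"z": 0.553,"rx": -0.18,"ry": -0.138,"rz": 0.375}
    - {"hand": 34,"x": -0.6,"y": -0.005,"z": 0.553,"rx": -0.18,"ry": -0.138,"rz": 0.375}
    - {"hand": 34,"x": 0,"y": 0,"z": 0,"rx": 0,"ry": 0,"rz": 0}

```text
t: 2.28
tool_pos: [534.1, 97.8, 108.7]
tool_rot: [0.684, 0.646, 0.232, 0.247]
contact_force: [0.0, -0.1, -1.0]
grip_width: 33.9
grasp_force: 0.0
```

Run:
```python
from h import *; from bench import env
p,Q=now(env); W=env.camera_model("wrist"); im=env.get_image("wrist")
pr=proj(W,[cab([-62,68,82]),cab([-62,0,82]),cab([-62,-68,82])]).round(); print(pr)
for q in pr: cv2.circle(im,tuple(int(v) for v in q),3,(0,0,255),-1)
cv2.imwrite("pics/w2.png",im); G=grasp(40)
plan(p,Q,cab([-62,0,80])+9*G[:,2],G,4)
# two-view height of the bar's left end (pan side)
W1=np.load("w1.npy",allow_pickle=True).item()
```

```text
t 2.275 tcp cab [-88.8  -0.4 108.7] z [ 0.638 -0.001 -0.77 ] x [-0.001  1.    -0.002] F cab [ 0.  -0.1 -1. ] grip 33.9 0.0
[[260. 115.]
 [259. 219.]
 [258. 302.]]
4 rows: xyz [0.003 0.014 0.302] r [-0.01   0.002  0.003]
```

View pics/w2.png

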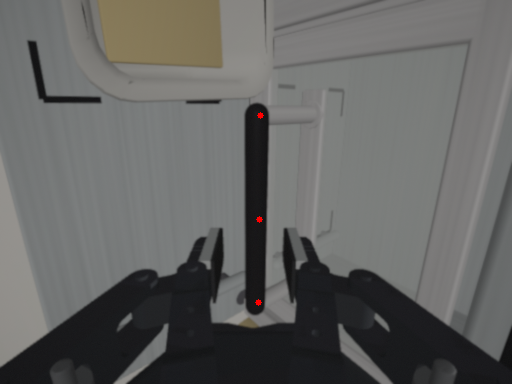

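The bar runs along column 257, centred between the fingertips and right on the predicted dots. Now I'll advance and close.

Emit:
carry_out:
  rows:
    - {"hand": 34,"x": 0,"y": 0.014,"z": 0.3,"rx": 0,"ry": 0,"rz": 0}
    - {"hand": 34,"x": 0,"y": 0.014,"z": 0.3,"rx": 0,"ry": 0,"rz": 0}
    - {"hand": 34,"x": 0,"y": 0.014,"z": 0.3,"rx": 0,"ry": 0,"rz": 0}
    - {"hand": 34,"x": 0,"y": 0.014,"z": 0.3,"rx": 0,"ry": 0,"rz": 0}
    - {"hand": 34,"x": 0,"y": 0,"z": 0,"rx": 0,"ry": 0,"rz": 0}

```text
t: 2.95
tool_pos: [568.0, 97.1, 74.6]
tool_rot: [0.683, 0.646, 0.234, 0.248]
contact_force: [-0.2, 0.3, -0.1]
grip_width: 33.9
grasp_force: 0.0
```

Emit:
carry_out:
  rows:
    - {"hand": 5,"x": 0,"y": 0,"z": 0,"rx": 0,"ry": 0,"rz": 0}
    - {"hand": 5,"x": 0,"y": 0,"z": 0,"rx": 0,"ry": 0,"rz": 0}
    - {"hand": 5,"x": 0,"y": 0,"z": 0,"rx": 0,"ry": 0,"rz": 0}
    - {"hand": 5,"x": 0,"y": 0,"z": 0,"rx": 0,"ry": 0,"rz": 0}
  grip_force: 70

```text
t: 3.45
tool_pos: [565.6, 97.3, 74.1]
tool_rot: [0.683, 0.647, 0.233, 0.247]
contact_force: [-5.1, 1.5, -6.0]
grip_width: 12.5
grasp_force: 68.3
```

Run:
```python
from h import *; from bench import env
p,Q=now(env)
print("30mm up per row in tool units",(Q.T@[0,0,30]/40).round(3))
```

```text
t 3.45 tcp cab [-57.4   0.9  74.1] z [ 0.638  0.001 -0.77 ] x [-0.003  1.    -0.001] F cab [-5.2  1.2 -6. ] grip 12.5 68.3
30mm up per row in tool units [-0.001  0.479 -0.577]
```

Emit:
carry_out:
  rows:
    - {"hand": 5,"x": 0,"y": 0.16,"z": -0.193,"rx": 0,"ry": 0,"rz": 0}
    - {"hand": 5,"x": 0,"y": 0.32,"z": -0.385,"rx": 0,"ry": 0,"rz": 0}
    - {"hand": 5,"x": 0,"y": 0.32,"z": -0.385,"rx": 0,"ry": 0,"rz": 0}

```text
t: 3.82
tool_pos: [565.5, 97.3, 125.1]
tool_rot: [0.683, 0.647, 0.233, 0.247]
contact_force: [-4.6, 2.3, -5.7]
grip_width: 12.6
grasp_force: 69.4
```

Emit:
carry_out:
  rows:
    - {"hand": 5,"x": 0,"y": 0.32,"z": -0.385,"rx": 0,"ry": 0,"rz": 0}
    - {"hand": 5,"x": 0,"y": 0.32,"z": -0.385,"rx": 0,"ry": 0,"rz": 0}
    - {"hand": 5,"x": 0,"y": 0.32,"z": -0.385,"rx": 0,"ry": 0,"rz": 0}

```text
t: 4.2
tool_pos: [565.5, 97.2, 185.7]
tool_rot: [0.683, 0.647, 0.233, 0.247]
contact_force: [-3.2, 1.7, -6.9]
grip_width: 12.6
grasp_force: 69.3
```

Run:
```python
from h import *; from bench import env
p,Q=now(env)
```

```text
t 4.2 tcp cab [-57.4   0.9 185.7] z [ 0.639  0.001 -0.769] x [-0.003  1.    -0.001] F cab [-3.3  1.5 -6.9] grip 12.6 69.3
```

Emit:
carry_out:
  rows:
    - {"hand": 5,"x": 0,"y": 0.24,"z": -0.289,"rx": 0,"ry": 0,"rz": 0}
    - {"hand": 5,"x": 0,"y": 0.24,"z": -0.289,"rx": 0,"ry": 0,"rz": 0}

```text
t: 4.45
tool_pos: [565.3, 97.3, 214.8]
tool_rot: [0.683, 0.647, 0.233, 0.247]
contact_force: [19.0, 4.7, -15.9]
grip_width: 12.7
grasp_force: 76.1
```

Emit:
carry_out:
  rows:
    - {"hand": 5,"x": 0,"y": 0.08,"z": -0.096,"rx": 0,"ry": 0,"rz": 0}
    - {"hand": 5,"x": 0,"y": 0.08,"z": -0.096,"rx": 0,"ry": 0,"rz": 0}

```text
t: 4.7
tool_pos: [565.5, 97.3, 224.6]
tool_rot: [0.683, 0.647, 0.233, 0.247]
contact_force: [-5.4, 1.2, -8.9]
grip_width: 12.8
grasp_force: 76.4
```

Emit:
carry_out:
  rows:
    - {"hand": 5,"x": 0,"y": 0.08,"z": -0.096,"rx": 0,"ry": 0,"rz": 0}
    - {"hand": 5,"x": 0,"y": 0.08,"z": -0.096,"rx": 0,"ry": 0,"rz": 0}

```text
t: 4.95
tool_pos: [565.6, 97.2, 234.7]
tool_rot: [0.683, 0.647, 0.233, 0.247]
contact_force: [-8.1, -0.6, -6.0]
grip_width: 12.6
grasp_force: 76.9
```

Emit:
carry_out:
  rows:
    - {"hand": 5,"x": 0,"y": 0.08,"z": -0.096,"rx": 0,"ry": 0,"rz": 0}
    - {"hand": 5,"x": 0,"y": 0.08,"z": -0.096,"rx": 0,"ry": 0,"rz": 0}

```text
t: 5.2
tool_pos: [565.5, 97.3, 244.6]
tool_rot: [0.683, 0.647, 0.233, 0.247]
contact_force: [-8.0, 0.6, -6.0]
grip_width: 12.8
grasp_force: 76.9
```

Emit:
carry_out:
  rows:
    - {"hand": 5,"x": 0,"y": 0.08,"z": -0.096,"rx": 0,"ry": 0,"rz": 0}

```text
t: 5.32
tool_pos: [565.6, 97.2, 249.6]
tool_rot: [0.683, 0.647, 0.233, 0.247]
contact_force: [-8.7, 0.5, -5.7]
grip_width: 12.6
grasp_force: 76.9
```

Emit:
carry_out:
  rows:
    - {"hand": 5,"x": 0,"y": 0.08,"z": -0.096,"rx": 0,"ry": 0,"rz": 0}
    - {"hand": 5,"x": 0,"y": 0.03,"z": -0.036,"rx": 0,"ry": 0,"rz": 0}

```text
t: 5.58
tool_pos: [565.5, 97.2, 256.6]
tool_rot: [0.683, 0.646, 0.233, 0.247]
contact_force: [-9.2, 1.3, -5.6]
grip_width: 12.4
grasp_force: 76.7
```

Run:
```python
from h import *; from bench import env
p,Q=now(env)
```

```text
t 5.575 tcp cab [-57.4   0.9 256.6] z [ 0.639  0.    -0.769] x [-0.003  1.    -0.002] F cab [-9.2  0.8 -5.6] grip 12.4 76.7
```

Emit:
carry_out:
  rows:
    - {"hand": 5,"x": 0,"y": -0.08,"z": 0.096,"rx": 0,"ry": 0,"rz": 0}
    - {"hand": 5,"x": 0,"y": -0.08,"z": 0.096,"rx": 0,"ry": 0,"rz": 0}

```text
t: 5.82
tool_pos: [565.6, 97.2, 246.5]
tool_rot: [0.683, 0.646, 0.233, 0.248]
contact_force: [-10.1, 0.5, -4.3]
grip_width: 12.5
grasp_force: 77.0
```

Emit:
carry_out:
  rows:
    - {"hand": 5,"x": 0,"y": -0.08,"z": 0.096,"rx": 0,"ry": 0,"rz": 0}
    - {"hand": 5,"x": 0,"y": 0,"z": 0,"rx": 0,"ry": 0,"rz": 0}

```text
t: 6.08
tool_pos: [565.6, 97.2, 241.2]
tool_rot: [0.683, 0.647, 0.233, 0.247]
contact_force: [-8.0, 0.6, -5.3]
grip_width: 12.5
grasp_force: 76.8
```

Emit:
carry_out:
  rows:
    - {"hand": 5,"x": 0,"y": -0.05,"z": 0.06,"rx": 0,"ry": 0,"rz": 0}
    - {"hand": 5,"x": 0,"y": 0,"z": 0,"rx": 0,"ry": 0,"rz": 0}

```text
t: 6.32
tool_pos: [565.6, 97.2, 238.2]
tool_rot: [0.683, 0.647, 0.233, 0.247]
contact_force: [-8.6, 1.3, -5.2]
grip_width: 12.6
grasp_force: 76.8
```

Emit:
carry_out:
  rows:
    - {"hand": 5,"x": 0,"y": -0.05,"z": 0.06,"rx": 0,"ry": 0,"rz": 0}
    - {"hand": 5,"x": 0,"y": 0,"z": 0,"rx": 0,"ry": 0,"rz": 0}

```text
t: 6.58
tool_pos: [565.6, 97.2, 235.1]
tool_rot: [0.683, 0.647, 0.233, 0.247]
contact_force: [-8.2, 1.4, -5.6]
grip_width: 12.2
grasp_force: 76.8
```

Emit:
carry_out:
  rows:
    - {"hand": 5,"x": 0,"y": -0.05,"z": 0.06,"rx": 0,"ry": 0,"rz": 0}
    - {"hand": 5,"x": 0,"y": 0,"z": 0,"rx": 0,"ry": 0,"rz": 0}

```text
t: 6.82
tool_pos: [565.6, 97.3, 231.9]
tool_rot: [0.683, 0.647, 0.233, 0.247]
contact_force: [-8.7, 0.3, -6.1]
grip_width: 12.7
grasp_force: 76.8
```

Emit:
carry_out:
  rows:
    - {"hand": 5,"x": 0,"y": -0.03,"z": 0.036,"rx": 0,"ry": 0,"rz": 0}
    - {"hand": 5,"x": 0,"y": 0,"z": 0,"rx": 0,"ry": 0,"rz": 0}

```text
t: 7.08
tool_pos: [565.6, 97.2, 230.4]
tool_rot: [0.683, 0.646, 0.233, 0.248]
contact_force: [-11.5, 1.1, -2.9]
grip_width: 12.8
grasp_force: 77.4
```

Emit:
carry_out:
  rows:
    - {"hand": 5,"x": 0,"y": -0.01,"z": 0.012,"rx": 0,"ry": 0,"rz": 0}
    - {"hand": 5,"x": 0,"y": 0,"z": 0,"rx": 0,"ry": 0,"rz": 0}

```text
t: 7.32
tool_pos: [565.6, 97.3, 230.2]
tool_rot: [0.683, 0.646, 0.233, 0.248]
contact_force: [-14.7, 1.4, 0.1]
grip_width: 12.3
grasp_force: 77.8
```

Emit:
carry_out:
  rows:
    - {"hand": 5,"x": 0,"y": -0.006,"z": 0.007,"rx": 0,"ry": 0,"rz": 0}
    - {"hand": 5,"x": 0,"y": 0,"z": 0,"rx": 0,"ry": 0,"rz": 0}

```text
t: 7.58
tool_pos: [565.6, 97.3, 230.1]
tool_rot: [0.683, 0.646, 0.233, 0.248]
contact_force: [-16.6, 0.7, 2.7]
grip_width: 12.8
grasp_force: 78.1
```

Emit:
carry_out:
  rows:
    - {"hand": 5,"x": 0,"y": 0.008,"z": -0.009,"rx": 0,"ry": 0,"rz": 0}
    - {"hand": 20,"x": 0,"y": 0,"z": 0,"rx": 0,"ry": 0,"rz": 0}
    - {"hand": 30,"x": 0,"y": 0,"z": 0,"rx": 0,"ry": 0,"rz": 0}
    - {"hand": 34,"x": 0,"y": 0,"z": 0,"rx": 0,"ry": 0,"rz": 0}

```text
t: 8.07
tool_pos: [570.1, 97.3, 234.1]
tool_rot: [0.682, 0.645, 0.237, 0.25]
contact_force: [0.2, 0.2, -1.0]
grip_width: 33.8
grasp_force: 0.0
```

Run:
```python
from h import *; from bench import env
p,Q=now(env); im=env.get_image("scene")
S=env.camera_model("scene"); print(proj(S,[cab([-62,68,238]),cab([-62,-68,238])]).round())
cv2.imwrite("pics/s1.png",cv2.resize(im[60:310,120:420],None,fx=2,fy=2))
g=im.max(2)
# plan: back off 70 along tool, then rotate to right-push pose: tool tilted 20deg, fingers toward -y, tool y along cab x
G=grasp(40); 
a=np.radians(20); P=tool([0,np.cos(a),-np.sin(a)],[0,-np.sin(a),-np.cos(a)])
q=p-85*Q[:,2]
plan(q,Q,cab([-103,300,170]),P); print((C.T@P).round(2))
```

```text
t 8.075 tcp cab [-52.9   1.3 234.1] z [ 0.647  0.001 -0.763] x [-0.002  1.    -0.   ] F cab [ 0.1  0.3 -1. ] grip 33.8 0.0
[[259. 148.]
 [303. 181.]]
9 rows: xyz [ 0.88  -0.091  0.213] r [ 0.554 -0.266 -0.096]
[[-0.    1.    0.  ]
 [ 0.94 -0.   -0.34]
 [-0.34  0.   -0.94]]
```

View pics/s1.png

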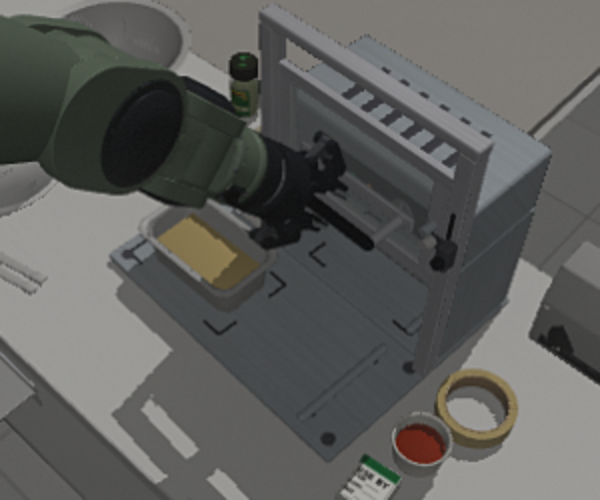

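The sash hangs by itself, with the bar end at crop (370,245), as predicted. The pan and the other things are undisturbed. Next I back off and swing round to the pan's left side.

Emit:
carry_out:
  rows:
    - {"hand": 34,"x": 0,"y": 0,"z": -0.4,"rx": 0,"ry": 0,"rz": 0}
    - {"hand": 34,"x": 0,"y": 0,"z": -0.9,"rx": 0,"ry": 0,"rz": 0}
    - {"hand": 34,"x": 0,"y": 0,"z": -0.9,"rx": 0,"ry": 0,"rz": 0}
    - {"hand": 50,"x": 0.88,"y": -0.09,"z": 0.21,"rx": 0.554,"ry": -0.266,"rz": -0.096}
    - {"hand": 50,"x": 0.88,"y": -0.09,"z": 0.21,"rx": 0.554,"ry": -0.266,"rz": -0.096}
    - {"hand": 50,"x": 0.88,"y": -0.09,"z": 0.21,"rx": 0.554,"ry": -0.266,"rz": -0.096}
    - {"hand": 50,"x": 0.88,"y": -0.09,"z": 0.21,"rx": 0.554,"ry": -0.266,"rz": -0.096}
    - {"hand": 50,"x": 0.88,"y": -0.09,"z": 0.21,"rx": 0.554,"ry": -0.266,"rz": -0.096}
    - {"hand": 50,"x": 0.88,"y": -0.09,"z": 0.21,"rx": 0.554,"ry": -0.266,"rz": -0.096}
    - {"hand": 50,"x": 0.88,"y": -0.09,"z": 0.21,"rx": 0.554,"ry": -0.266,"rz": -0.096}
    - {"hand": 50,"x": 0.88,"y": -0.09,"z": 0.21,"rx": 0.554,"ry": -0.266,"rz": -0.096}
    - {"hand": 50,"x": 0.88,"y": -0.09,"z": 0.21,"rx": 0.554,"ry": -0.266,"rz": -0.096}

```text
t: 9.62
tool_pos: [533.6, 400.7, 170.3]
tool_rot: [0.716, 0.676, -0.128, 0.117]
contact_force: [0.6, 0.4, 0.6]
grip_width: 50.0
grasp_force: 0.0
```

```bash
cat >> h.py <<'E'
_a=np.radians(20); P20=tool([0,np.cos(_a),-np.sin(_a)],[0,-np.sin(_a),-np.cos(_a)])
E
python3 - <<'E'
from h import *; from bench import env
p,Q=now(env)
im=env.get_image("top"); T=env.camera_model("top"); W=env.camera_model("wrist"); iw=env.get_image("wrist")
cv2.imwrite("pics/w3.png",iw); cv2.imwrite("pics/t1.png",im)
plan(p,Q,cab([-103,295,34]),P20)
hsv=cv2.cvtColor(im,cv2.COLOR_BGR2HSV); m=cv2.inRange(hsv,(15,80,60),(32,255,255)); m[:150]=0;m[230:]=0;m[:,:170]=0;m[:,260:]=0
ys,xs=np.nonzero(m); r=cv2.minAreaRect(np.c_[xs,ys].astype(np.float32)); b=cv2.boxPoints(r)
print("food top cab",[tocab(v).round(1).tolist() for v in onz(T,b,68)])
E
```

```text
t 9.625 tcp cab [-106.9  302.   170.3] z [-0.005 -0.341 -0.94 ] x [-0.002  0.94  -0.341] F cab [0.6 0.4 0.6] grip 50.0 0.0
4 rows: xyz [0.25  0.027 0.816] r [-0.009 -0.002  0.004]
food top cab [[-142.9, 230.7, 68.0], [-73.5, 236.5, 68.0], [-68.9, 98.4, 68.0], [-137.5, 94.7, 68.0]]
```

View pics/w3.png

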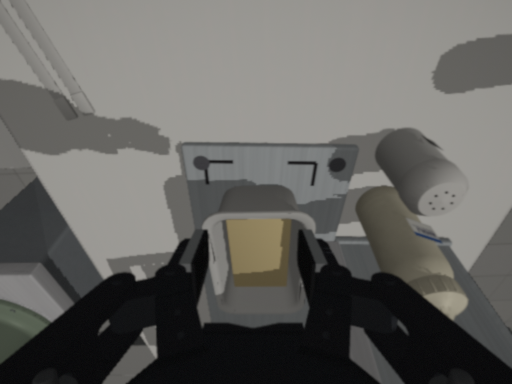

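The wrist view shows the pan centred between the fingers, with the rim at columns 203–315 and its left end free of obstacles. The bottle and shaker stand well to the right. Next I descend.

Emit:
carry_out:
  rows:
    - {"hand": 50,"x": 0.25,"y": 0.01,"z": 0.816,"rx": 0,"ry": 0,"rz": 0}
    - {"hand": 50,"x": 0.25,"y": 0.01,"z": 0.816,"rx": 0,"ry": 0,"rz": 0}
    - {"hand": 50,"x": 0.25,"y": 0.01,"z": 0.816,"rx": 0,"ry": 0,"rz": 0}
    - {"hand": 50,"x": 0.25,"y": 0.01,"z": 0.816,"rx": 0,"ry": 0,"rz": 0}
    - {"hand": 50,"x": 0,"y": 0,"z": 0,"rx": 0,"ry": 0,"rz": 0}

```text
t: 10.35
tool_pos: [531.6, 390.3, 32.6]
tool_rot: [0.716, 0.676, -0.13, 0.117]
contact_force: [-0.8, 0.1, 0.8]
grip_width: 49.9
grasp_force: 0.0
```

Emit:
carry_out:
  rows:
    - {"hand": 50,"x": -0.47,"y": 0,"z": 0.171,"rx": 0,"ry": 0,"rz": 0}
    - {"hand": 50,"x": -0.235,"y": 0,"z": 0.085,"rx": 0,"ry": 0,"rz": 0}
    - {"hand": 50,"x": -0.235,"y": 0,"z": 0.085,"rx": 0,"ry": 0,"rz": 0}
    - {"hand": 50,"x": -0.235,"y": 0,"z": 0.085,"rx": 0,"ry": 0,"rz": 0}

```text
t: 10.85
tool_pos: [530.8, 342.6, 35.3]
tool_rot: [0.716, 0.677, -0.126, 0.117]
contact_force: [0.6, 2.5, 0.8]
grip_width: 50.1
grasp_force: 0.9
```

Run:
```python
from h import *; from bench import env
p,Q=now(env)
```

```text
t 10.85 tcp cab [-106.4  243.8   35.3] z [-0.003 -0.339 -0.941] x [-0.002  0.941 -0.339] F cab [0.4 2.5 0.8] grip 50.1 0.9
```

Emit:
carry_out:
  rows:
    - {"hand": 50,"x": -0.35,"y": 0,"z": 0.127,"rx": 0,"ry": 0,"rz": 0}
    - {"hand": 50,"x": -0.47,"y": 0,"z": 0.171,"rx": 0,"ry": 0,"rz": 0}
    - {"hand": 50,"x": -0.47,"y": 0,"z": 0.171,"rx": 0,"ry": 0,"rz": 0}
    - {"hand": 50,"x": -0.47,"y": 0,"z": 0.171,"rx": 0,"ry": 0,"rz": 0}
    - {"hand": 50,"x": -0.47,"y": 0,"z": 0.171,"rx": 0,"ry": 0,"rz": 0}
    - {"hand": 50,"x": -0.47,"y": 0,"z": 0.171,"rx": 0,"ry": 0,"rz": 0}
    - {"hand": 50,"x": -0.235,"y": 0,"z": 0.085,"rx": 0,"ry": 0,"rz": 0}

```text
t: 11.72
tool_pos: [522.0, 215.9, 34.0]
tool_rot: [0.716, 0.676, -0.129, 0.117]
contact_force: [0.2, 2.6, 1.8]
grip_width: 49.9
grasp_force: 0.9
```

```bash
cat > food.py <<'E'
from h import *; from bench import env
p,Q=now(env)
im=env.get_image("top"); T=env.camera_model("top")
hsv=cv2.cvtColor(im,cv2.COLOR_BGR2HSV); m=cv2.inRange(hsv,(15,80,40),(32,255,255)); m[:140]=0;m[270:]=0;m[:,:175]=0;m[:,335:]=0
k,l,st,ce=cv2.connectedComponentsWithStats(m); i=1+st[1:,4].argmax(); ys,xs=np.nonzero(l==i)
b=cv2.boxPoints(cv2.minAreaRect(np.c_[xs,ys].astype(np.float32)))
c=np.array([tocab(v) for v in onz(T,b,68)]); print("food",st[i][4],c[:,:2].round(1).tolist(),"mid",c.mean(0).round(1))
E
python3 food.py
```

```text
t 11.725 tcp cab [-107.8  116.8   34. ] z [-0.007 -0.342 -0.94 ] x [-0.002  0.94  -0.342] F cab [0.  2.6 1.8] grip 49.9 0.9
food 1484 [[-143.7, 98.9], [-74.8, 99.9], [-76.0, -36.7], [-144.3, -35.8]] mid [-109.7   31.6   68. ]
```

Emit:
carry_out:
  rows:
    - {"hand": 50,"x": -0.3,"y": 0,"z": 0.109,"rx": 0,"ry": 0,"rz": 0}
    - {"hand": 50,"x": -0.235,"y": 0,"z": 0.085,"rx": 0,"ry": 0,"rz": 0}
    - {"hand": 50,"x": -0.12,"y": 0,"z": 0.043,"rx": 0,"ry": 0,"rz": 0}

```text
t: 12.15
tool_pos: [520.7, 188.7, 34.0]
tool_rot: [0.716, 0.676, -0.129, 0.117]
contact_force: [0.3, 2.6, 0.8]
grip_width: 50.0
grasp_force: 0.8
```

Emit:
carry_out:
  rows:
    - {"hand": 50,"x": -0.07,"y": 0,"z": 0.026,"rx": 0,"ry": 0,"rz": 0}
    - {"hand": 50,"x": 0,"y": 0,"z": 0,"rx": 0,"ry": 0,"rz": 0}

```text
t: 12.4
tool_pos: [520.6, 186.0, 34.0]
tool_rot: [0.716, 0.677, -0.129, 0.117]
contact_force: [0.5, -0.0, 0.1]
grip_width: 50.0
grasp_force: 0.1
```

Emit:
carry_out:
  rows:
    - {"hand": 50,"x": -0.07,"y": 0,"z": 0.026,"rx": 0,"ry": 0,"rz": 0}
    - {"hand": 50,"x": 0,"y": 0,"z": 0,"rx": 0,"ry": 0,"rz": 0}

```text
t: 12.65
tool_pos: [520.5, 183.3, 34.0]
tool_rot: [0.716, 0.677, -0.128, 0.117]
contact_force: [0.1, 0.7, -0.7]
grip_width: 50.1
grasp_force: 0.5
```

Emit:
carry_out:
  rows:
    - {"hand": 50,"x": -0.07,"y": 0,"z": 0.026,"rx": 0,"ry": 0,"rz": 0}
    - {"hand": 50,"x": 0,"y": 0,"z": 0,"rx": 0,"ry": 0,"rz": 0}

```text
t: 12.9
tool_pos: [520.3, 180.1, 34.0]
tool_rot: [0.716, 0.676, -0.129, 0.117]
contact_force: [1.3, 0.5, 0.7]
grip_width: 49.9
grasp_force: 0.5
```

Emit:
carry_out:
  rows:
    - {"hand": 50,"x": -0.06,"y": 0,"z": 0.022,"rx": 0,"ry": 0,"rz": 0}

```text
t: 13.02
tool_pos: [520.6, 179.4, 33.9]
tool_rot: [0.716, 0.677, -0.127, 0.116]
contact_force: [0.2, 11.1, 2.4]
grip_width: 50.3
grasp_force: 2.6
```

Emit:
carry_out:
  rows:
    - {"hand": 50,"x": -0.06,"y": 0,"z": 0.022,"rx": 0,"ry": 0,"rz": 0}

```text
t: 13.15
tool_pos: [521.0, 179.3, 34.1]
tool_rot: [0.716, 0.677, -0.125, 0.114]
contact_force: [-1.2, 18.2, 4.4]
grip_width: 50.0
grasp_force: 3.3
```

Emit:
carry_out:
  rows:
    - {"hand": 50,"x": -0.06,"y": 0,"z": 0.022,"rx": 0,"ry": 0,"rz": 0}

```text
t: 13.28
tool_pos: [521.4, 179.0, 34.2]
tool_rot: [0.716, 0.677, -0.123, 0.113]
contact_force: [-1.1, 25.4, 5.1]
grip_width: 49.9
grasp_force: 4.8
```

```bash
python3 food.py
```

```text
t 13.275 tcp cab [-106.2   80.    34.2] z [-0.004 -0.328 -0.945] x [-0.003  0.945 -0.328] F cab [-2.6 25.3  5.1] grip 49.9 4.8
food 1496 [[-141.6, 63.4], [-72.8, 63.1], [-75.4, -74.6], [-143.7, -72.5]] mid [-108.4   -5.1   68. ]
```

Emit:
carry_out:
  rows:
    - {"hand": 50,"x": 0.3,"y": 0,"z": -0.109,"rx": 0,"ry": 0,"rz": 0}
    - {"hand": 50,"x": 0.7,"y": 0,"z": -0.25,"rx": 0,"ry": 0,"rz": 0}
    - {"hand": 50,"x": 0.3,"y": 0,"z": -0.8,"rx": 0,"ry": 0,"rz": 0}
    - {"hand": 50,"x": 0,"y": 0,"z": -1,"rx": 0,"ry": 0,"rz": 0}
    - {"hand": 50,"x": 0,"y": 0,"z": -1,"rx": 0,"ry": 0,"rz": 0}
    - {"hand": 50,"x": 0,"y": 0,"z": -1,"rx": 0,"ry": 0,"rz": 0}

```text
t: 14.08
tool_pos: [526.5, 278.0, 173.5]
tool_rot: [0.715, 0.676, -0.129, 0.117]
contact_force: [0.8, 0.4, -0.8]
grip_width: 50.0
grasp_force: 0.0
```

```bash
python3 food.py
python3 - <<'E'
from h import *; from bench import env
p,Q=now(env); print(env.get_state()["joint_positions"].round(2))
a=np.radians(52)
for s in (1,-1):
    D=tool([s*np.cos(a),0,s*np.sin(a)],[np.sin(a),0,-np.cos(a)]); plan(p,Q,cab([-225,-4,150]),D)
E
```

```text
t 14.075 tcp cab [-106.9  179.1  173.5] z [-0.006 -0.344 -0.939] x [-0.003  0.939 -0.344] F cab [ 0.8  0.5 -0.8] grip 50.0 0.0
food 1496 [[-141.6, 63.7], [-72.5, 63.3], [-75.5, -73.8], [-144.0, -71.6]] mid [-108.4   -4.6   68. ]
t 14.125 tcp cab [-104.8  181.7  178.7] z [ 0.   -0.34 -0.94] x [-0.002  0.94  -0.34 ] F cab [0.9 1.5 3.9] grip 50.0 0.0
[ 0.51  0.62  0.07  1.21 -0.29  2.16]
12 rows: xyz [-0.536  0.044 -0.048] r [-0.275  0.58   0.952]
10 rows: xyz [-0.13  -0.595  0.122] r [-0.667 -0.315 -0.919]
```

Emit:
carry_out:
  rows:
    - {"hand": 80,"x": -0.13,"y": -0.595,"z": 0.122,"rx": -0.667,"ry": -0.315,"rz": -0.919}
    - {"hand": 80,"x": -0.13,"y": -0.595,"z": 0.122,"rx": -0.667,"ry": -0.315,"rz": -0.919}
    - {"hand": 80,"x": -0.13,"y": -0.595,"z": 0.122,"rx": -0.667,"ry": -0.315,"rz": -0.919}
    - {"hand": 80,"x": -0.13,"y": -0.595,"z": 0.122,"rx": -0.667,"ry": -0.315,"rz": -0.919}
    - {"hand": 80,"x": -0.13,"y": -0.595,"z": 0.122,"rx": -0.667,"ry": -0.315,"rz": -0.919}
    - {"hand": 80,"x": -0.13,"y": -0.595,"z": 0.122,"rx": -0.667,"ry": -0.315,"rz": -0.919}
    - {"hand": 80,"x": -0.13,"y": -0.595,"z": 0.122,"rx": -0.667,"ry": -0.315,"rz": -0.919}
    - {"hand": 80,"x": -0.13,"y": -0.595,"z": 0.122,"rx": -0.667,"ry": -0.315,"rz": -0.919}
    - {"hand": 80,"x": -0.13,"y": -0.595,"z": 0.122,"rx": -0.667,"ry": -0.315,"rz": -0.919}
    - {"hand": 80,"x": -0.13,"y": -0.595,"z": 0.122,"rx": -0.667,"ry": -0.315,"rz": -0.919}
    - {"hand": 80,"x": 0,"y": 0,"z": 0,"rx": 0,"ry": 0,"rz": 0}

```text
t: 15.5
tool_pos: [424.8, 135.6, 181.9]
tool_rot: [0.045, 0.91, -0.03, 0.41]
contact_force: [-0.5, 1.0, -0.4]
grip_width: 79.6
grasp_force: 0.0
```

```bash
cat >> h.py <<'E'
_b=np.radians(52); D52=tool([-np.cos(_b),0,-np.sin(_b)],[np.sin(_b),0,-np.cos(_b)])
E
python3 - <<'E'
from h import *; from bench import env
p,Q=now(env); print(env.get_state()["joint_positions"].round(2))
plan(p,Q,cab([-215,-4,38]),D52)
print("20mm +x:",(D52.T@C@[20,0,0]/40).round(3))
E
```

```text
t 15.5 tcp cab [-200.1   31.1  181.9] z [ 0.748 -0.048 -0.662] x [-0.662  0.018 -0.749] F cab [-0.5  1.  -0.4] grip 79.6 0.0
[ 0.39 -0.05 -1.3  -0.45 -0.37  0.33]
4 rows: xyz [ 0.745 -0.212  0.516] r [-0.087 -0.109 -0.03 ]
20mm +x: [-0.308 -0.     0.394]
```

```bash
cat >> h.py <<'E'
def push(deg):
    b=np.radians(deg); return tool([-np.cos(b),0,-np.sin(b)],[np.sin(b),0,-np.cos(b)])
E
python3 - <<'E'
from h import *; from bench import env
p,Q=now(env); plan(p,Q,cab([-205,-4,110]),push(35)); plan(cab([-205,-4,110]),push(35),cab([-200,-4,38]),push(35))
print("20mm +x:",(push(35).T@C@[20,0,0]/40).round(3))
E
```

```text
t 15.5 tcp cab [-200.1   31.1  181.9] z [ 0.748 -0.048 -0.662] x [-0.662  0.018 -0.749] F cab [-0.5  1.  -0.4] grip 79.6 0.0
3 rows: xyz [ 0.442 -0.285  0.413] r [-0.109  0.563 -0.057]
2 rows: xyz [ 0.465 -0.     0.773] r [0. 0. 0.]
20mm +x: [-0.41   0.     0.287]
```

Emit:
carry_out:
  rows:
    - {"hand": 80,"x": 0.442,"y": -0.285,"z": 0.413,"rx": -0.109,"ry": 0.563,"rz": -0.057}
    - {"hand": 80,"x": 0.442,"y": -0.285,"z": 0.413,"rx": -0.109,"ry": 0.563,"rz": -0.057}
    - {"hand": 80,"x": 0.442,"y": -0.285,"z": 0.413,"rx": -0.109,"ry": 0.563,"rz": -0.057}
    - {"hand": 80,"x": 0,"y": 0,"z": 0,"rx": 0,"ry": 0,"rz": 0}

```text
t: 16.0
tool_pos: [415.3, 101.4, 106.5]
tool_rot: [0.026, 0.955, -0.01, 0.297]
contact_force: [-0.5, 0.1, 0.3]
grip_width: 80.0
grasp_force: 0.0
```

Run:
```python
from h import *; from bench import env
p,Q=now(env); print(env.get_state()["joint_positions"].round(2)); plan(p,Q,cab([-200,-4,38]),push(35))
```

```text
t 16.0 tcp cab [-207.6   -3.6  106.5] z [ 0.567 -0.001 -0.824] x [-0.824 -0.003 -0.567] F cab [-0.5  0.1  0.3] grip 80.0 0.0
[ 0.15  0.06 -1.26 -0.34 -0.12  0.17]
2 rows: xyz [ 0.409 -0.003  0.759] r [-0.005 -0.029  0.012]
```

Emit:
carry_out:
  rows:
    - {"hand": 80,"x": 0.409,"y": 0,"z": 0.759,"rx": 0,"ry": 0,"rz": 0}
    - {"hand": 80,"x": 0.409,"y": 0,"z": 0.759,"rx": 0,"ry": 0,"rz": 0}
    - {"hand": 80,"x": 0,"y": 0,"z": 0,"rx": 0,"ry": 0,"rz": 0}

```text
t: 16.38
tool_pos: [429.5, 106.0, 40.0]
tool_rot: [0.025, 0.956, -0.011, 0.291]
contact_force: [-0.6, 0.6, -0.9]
grip_width: 80.1
grasp_force: 0.0
```

Emit:
carry_out:
  rows:
    - {"hand": 80,"x": -0.41,"y": 0,"z": 0.287,"rx": 0,"ry": 0,"rz": 0}
    - {"hand": 80,"x": -0.205,"y": 0,"z": 0.143,"rx": 0,"ry": 0,"rz": 0}
    - {"hand": 80,"x": -0.205,"y": 0,"z": 0.143,"rx": 0,"ry": 0,"rz": 0}

```text
t: 16.75
tool_pos: [472.0, 103.7, 44.0]
tool_rot: [0.025, 0.955, -0.01, 0.295]
contact_force: [-3.1, 0.4, 1.7]
grip_width: 80.1
grasp_force: 1.5
```

```bash
python3 food.py
python3 - <<'E'
from bench import env
print(env.get_state()["joint_positions"].round(2))
E
```

```text
t 16.75 tcp cab [-151.2    1.9   44. ] z [ 0.564 -0.002 -0.826] x [-0.826 -0.006 -0.564] F cab [-3.1  0.3  1.7] grip 80.1 1.5
food 1490 [[-140.8, 63.4], [-71.8, 65.0], [-70.9, -72.0], [-139.3, -71.7]] mid [-105.7   -3.8   68. ]
[ 0.13  0.36 -1.21 -0.59 -0.11  0.15]
```

Emit:
carry_out:
  rows:
    - {"hand": 80,"x": -0.29,"y": -0.025,"z": 0.24,"rx": 0,"ry": 0,"rz": 0}
    - {"hand": 80,"x": -0.29,"y": -0.025,"z": 0.24,"rx": 0,"ry": 0,"rz": 0}
    - {"hand": 80,"x": -0.29,"y": -0.025,"z": 0.24,"rx": 0,"ry": 0,"rz": 0}
    - {"hand": 80,"x": -0.29,"y": -0.025,"z": 0.24,"rx": 0,"ry": 0,"rz": 0}
    - {"hand": 80,"x": -0.29,"y": -0.025,"z": 0.24,"rx": 0,"ry": 0,"rz": 0}

```text
t: 17.42
tool_pos: [547.7, 94.2, 35.5]
tool_rot: [0.025, 0.955, -0.01, 0.294]
contact_force: [-4.4, 1.4, 2.7]
grip_width: 80.1
grasp_force: 1.6
```

```bash
python3 food.py
python3 - <<'E'
from h import *; from bench import env
p,Q=now(env); plan(p,Q,cab([-40,-4,38]),push(50),3)
im=env.get_image("scene"); cv2.imwrite("pics/s2.png",cv2.resize(im[60:310,120:420],None,fx=2,fy=2))
E
```

```text
t 17.425 tcp cab [-75.1  -3.2  35.5] z [ 0.563 -0.002 -0.827] x [-0.827 -0.006 -0.563] F cab [-4.5  1.1  2.7] grip 80.1 1.6
food 862 [[-65.9, 62.7], [-24.7, 63.3], [-25.1, -72.9], [-66.0, -72.3]] mid [-45.4  -4.8  68. ]
t 17.475 tcp cab [-72.2  -3.3  36.5] z [ 0.566 -0.003 -0.825] x [-0.825 -0.006 -0.566] F cab [ 2.  -0.   0.5] grip 80.0 0.4
3 rows: xyz [-0.215 -0.006  0.162] r [-0.004 -0.648  0.014]
```

View pics/s2.png

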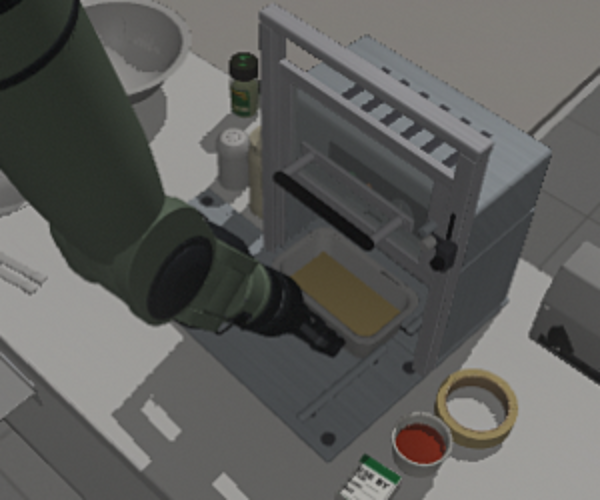

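The pan is level against the runner and entering under the raised sash (bar at crop (325,210)). I keep pushing and tilt the tool lower.

Emit:
carry_out:
  rows:
    - {"hand": 80,"x": -0.215,"y": 0,"z": 0.162,"rx": 0,"ry": -0.648,"rz": 0}
    - {"hand": 80,"x": -0.215,"y": 0,"z": 0.162,"rx": 0,"ry": -0.648,"rz": 0}
    - {"hand": 80,"x": -0.215,"y": 0,"z": 0.162,"rx": 0,"ry": -0.648,"rz": 0}
    - {"hand": 80,"x": 0,"y": 0,"z": 0,"rx": 0,"ry": 0,"rz": 0}

```text
t: 18.02
tool_pos: [577.4, 92.3, 34.8]
tool_rot: [0.023, 0.908, -0.014, 0.419]
contact_force: [0.4, 0.4, 0.0]
grip_width: 80.3
grasp_force: 0.0
```

Run:
```python
from h import *; from bench import env
p,Q=now(env); print(env.get_state()["joint_positions"].round(2)); plan(p,Q,cab([10,-4,36]),push(50),5)
```

```text
t 18.025 tcp cab [-45.3  -3.3  34.8] z [ 0.761 -0.001 -0.648] x [-0.648 -0.007 -0.761] F cab [0.4 0.4 0. ] grip 80.3 0.0
[ 0.09  0.67 -1.19 -1.16 -0.11  0.09]
5 rows: xyz [-0.183 -0.004  0.207] r [-0.002 -0.011  0.01 ]
```

Emit:
carry_out:
  rows:
    - {"hand": 80,"x": -0.183,"y": 0,"z": 0.207,"rx": 0,"ry": 0,"rz": 0}
    - {"hand": 80,"x": -0.183,"y": 0,"z": 0.207,"rx": 0,"ry": 0,"rz": 0}
    - {"hand": 80,"x": -0.183,"y": 0,"z": 0.207,"rx": 0,"ry": 0,"rz": 0}
    - {"hand": 80,"x": -0.183,"y": 0,"z": 0.207,"rx": 0,"ry": 0,"rz": 0}
    - {"hand": 80,"x": -0.183,"y": 0,"z": 0.207,"rx": 0,"ry": 0,"rz": 0}
    - {"hand": 80,"x": 0,"y": 0,"z": 0,"rx": 0,"ry": 0,"rz": 0}

```text
t: 18.77
tool_pos: [635.4, 89.6, 39.2]
tool_rot: [0.023, 0.906, -0.014, 0.422]
contact_force: [-1.6, 0.8, -1.0]
grip_width: 80.0
grasp_force: 0.5
```

Run:
```python
from h import *; from bench import env
p,Q=now(env); W=env.camera_model("wrist"); im=env.get_image("wrist")
pts=[cab([76+sx*58,sy*92,12]) for sx in(-1,1) for sy in(-1,1)]+[cab([x,-5+sy*88.5,77]) for x in (76-54.5,76+54.5) for sy in (-1,1)]
q=proj(W,pts); print(q.round())
for i,v in enumerate(q): cv2.circle(im,tuple(int(a) for a in v),3,(0,0,255) if i<4 else (0,255,0),-1)
cv2.imwrite("pics/w4.png",cv2.convertScaleAbs(im,alpha=1.4))
```

```text
t 18.775 tcp cab [12.8 -2.6 39.2] z [ 0.765 -0.    -0.644] x [-0.644 -0.006 -0.765] F cab [-1.6  0.7 -1. ] grip 80.0 0.5
[[107. 204.]
 [409. 207.]
 [163. 244.]
 [348. 245.]
 [ 82. 322.]
 [415. 324.]
 [151. 316.]
 [349. 317.]]
```

View pics/w4.png

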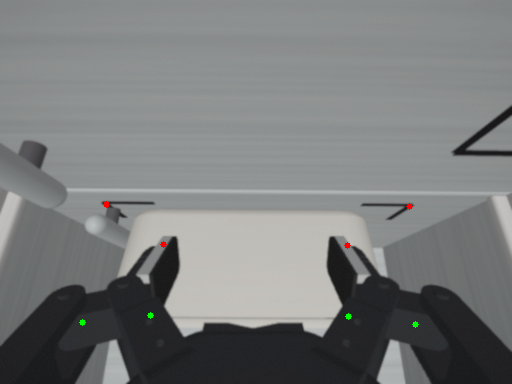

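The wrist view shows the pan's near wall, with its lower edge at row 211 and columns 135–362. The mark's near corners fall exactly on the predicted red dots at (107,204) and (409,207), so the cabinet frame is accurate.

Run:
```python
from h import *; from bench import env
W=env.camera_model("wrist"); im=cv2.imread("pics/w4.png").astype(int).sum(2)
for c in (180,220,250,290,320):
    g=np.diff(im[200:225,c-4:c+5].mean(1)); r=200.5+np.abs(g).argmax(); print(c,r,tocab(onz(W,[(c,r)],12)[0]).round(1))
p,Q=now(env); plan(p,Q,cab([27.8,-4,36]),push(50),2)
```

```text
180 209.5 [ 24.3 -49.1  12. ]
220 209.5 [ 23.6 -23.9  12. ]
250 209.5 [23.2 -5.1 12. ]
290 209.5 [22.6 19.8 12. ]
320 210.5 [24.1 38.9 12. ]
t 18.825 tcp cab [12.  -2.7 38.8] z [ 0.765 -0.    -0.644] x [-0.644 -0.006 -0.765] F cab [ 0.1 -0.1 -0.3] grip 80.4 0.0
2 rows: xyz [-0.1   -0.017  0.174] r [-0.001 -0.008  0.023]
```

```bash
cat > prof.py <<'E'
from h import *; from bench import env
import sys
p,Q=now(env); im=env.get_image("scene"); S=env.camera_model("scene"); cv2.imwrite(sys.argv[1],im)
xs=np.arange(-40,150,4.)
print("x",xs.astype(int).tolist())
for y in (55,20,-5,-30,-60):
    q=proj(S,[cab([x,y,77]) for x in xs]).astype(np.float32)
    v=np.stack([cv2.remap(im[...,k],q[None,:,0],q[None,:,1],cv2.INTER_LINEAR)[0] for k in range(3)],1).astype(int)
    print(y,"lum",v.sum(1).tolist()); print("   R-B",(v[:,2]-v[:,0]).tolist())
E
python3 prof.py pics/s3.png
python3 - <<'E'
from h import *; from bench import env
W=env.camera_model("wrist"); im=cv2.imread("pics/w4.png").astype(int).sum(2)
for c in (185,310): print(c,im[296:330,c-2:c+3].mean(1).astype(int).tolist())
for r in (310,318,325): print(r,tocab(onz(W,[(250,r)],68)[0]).round(1),tocab(onz(W,[(250,r)],77)[0]).round(1))
E
```

```text
t 18.825 tcp cab [12.  -2.7 38.8] z [ 0.765 -0.    -0.644] x [-0.644 -0.006 -0.765] F cab [ 0.1 -0.1 -0.3] grip 80.4 0.0
x [-40, -36, -32, -28, -24, -20, -16, -12, -8, -4, 0, 4, 8, 12, 16, 20, 24, 28, 32, 36, 40, 44, 48, 52, 56, 60, 64, 68, 72, 76, 80, 84, 88, 92, 96, 100, 104, 108, 112, 116, 120, 124, 128, 132, 136, 140, 144, 148]
55 lum [65, 66, 53, 56, 53, 63, 138, 143, 118, 102, 129, 184, 229, 198, 211, 232, 232, 236, 210, 86, 37, 48, 53, 46, 122, 205, 204, 230, 243, 217, 211, 221, 218, 196, 196, 199, 199, 203, 195, 248, 220, 150, 147, 149, 151, 151, 141, 180]
   R-B [-1, -4, -1, 0, -3, -3, -4, -3, -3, -2, -2, 1, 2, 2, 1, 1, 1, 1, 0, -1, -1, -1, -1, -1, 0, -1, -1, -2, -2, -2, -1, -1, -1, -3, -2, -1, -1, 0, -2, -1, -2, -1, -2, -3, -2, -2, -2, -3]
20 lum [60, 57, 57, 53, 57, 58, 49, 39, 52, 87, 159, 201, 229, 187, 196, 205, 208, 211, 206, 69, 46, 49, 47, 45, 152, 210, 205, 219, 217, 209, 203, 211, 212, 206, 204, 208, 208, 205, 202, 237, 219, 183, 182, 189, 157, 152, 152, 177]
   R-B [-2, -2, -4, -2, -2, -1, -1, 1, -1, 0, 0, 2, 1, 1, 32, 34, 34, 34, 33, 5, -3, 0, -2, 0, 0, 0, -1, -1
[... 1174 characters left out ...]
, 240, 215, 212]
   R-B [-3, -2, -4, -1, -2, -3, -1, -2, -2, -4, -1, 0, 0, 1, 37, 36, 36, 36, 36, 36, 34, 36, 21, -1, -1, -1, -2, -1, -1, -1, -1, -1, -1, -1, -1, -1, -2, -2, -2, -1, -3, -2, -2, -1, -2, -2, -2, 0]
185 [569, 569, 569, 570, 569, 569, 569, 569, 570, 570, 570, 570, 570, 570, 572, 571, 574, 572, 570, 566, 534, 497, 515, 549, 563, 569, 574, 579, 582, 586, 582, 569, 553, 545]
310 [571, 570, 571, 570, 569, 569, 570, 570, 570, 570, 571, 571, 572, 571, 572, 571, 573, 573, 573, 573, 561, 525, 499, 525, 557, 568, 575, 579, 583, 587, 588, 582, 565, 551]
310 [-116.7   -3.9   68. ] [674.7  -7.2  77. ]
318 [-132.9   -3.9   68. ] [118.8  -4.8  77. ]
325 [-135.7   -3.8   68. ] [23.  -4.4 77. ]
```

Emit:
carry_out:
  rows:
    - {"hand": 80,"x": -0.097,"y": 0,"z": 0.115,"rx": 0,"ry": 0,"rz": 0}
    - {"hand": 80,"x": -0.097,"y": 0,"z": 0.115,"rx": 0,"ry": 0,"rz": 0}
    - {"hand": 80,"x": 0,"y": 0,"z": 0,"rx": 0,"ry": 0,"rz": 0}

```text
t: 19.25
tool_pos: [646.8, 89.0, 38.7]
tool_rot: [0.023, 0.906, -0.014, 0.421]
contact_force: [-0.0, -0.4, -0.1]
grip_width: 80.0
grasp_force: 0.0
```

```bash
cat > base.py <<'E'
from h import *; from bench import env
p,Q=now(env); W=env.camera_model("wrist"); im=env.get_image("wrist").astype(int).sum(2)
print("cam cab",tocab(W["extrinsics"][:3,3]).round(0))
for y in (-40,-20,-5,10,30):
    xs=np.arange(10,45,.5); q=proj(W,[cab([x,y,12]) for x in xs]).astype(np.float32)
    v=cv2.remap(im.astype(np.float32),q[None,:,0],q[None,:,1],cv2.INTER_LINEAR)[0]; g=np.abs(np.diff(v)); k=g.argsort()[::-1][:4]
    print(y,[(xs[i],int(g[i])) for i in k],q[0].round(),q[-1].round())
E
python3 base.py; python3 prof.py pics/s4.png | grep -A0 -E "^(x|-5|-30|-60|t)"
```

```text
t 19.25 tcp cab [24.2 -2.6 38.7] z [ 0.765 -0.    -0.644] x [-0.644 -0.007 -0.765] F cab [ 0.  -0.4 -0.1] grip 80.0 0.0
cam cab [-128.   -4.   68.]
-40 [(np.float64(35.5), 6), (np.float64(36.0), 6), (np.float64(36.5), 6), (np.float64(35.0), 5)] [185. 194.] [197. 214.]
-20 [(np.float64(35.0), 6), (np.float64(36.0), 6), (np.float64(35.5), 5), (np.float64(37.5), 5)] [222. 194.] [227. 214.]
-5 [(np.float64(35.0), 7), (np.float64(35.5), 6), (np.float64(34.5), 6), (np.float64(37.5), 5)] [250. 194.] [250. 214.]
10 [(np.float64(35.0), 6), (np.float64(34.5), 5), (np.float64(34.0), 5), (np.float64(35.5), 5)] [278. 195.] [273. 214.]
30 [(np.float64(36.5), 5), (np.float64(34.0), 5), (np.float64(36.0), 4), (np.float64(35.5), 4)] [315. 195.] [303. 215.]
t 19.3 tcp cab [24.  -2.6 38.8] z [ 0.765 -0.    -0.644] x [-0.644 -0.007 -0.765] F cab [-0.1  0.3  0.4] grip 80.1 0.0
x [-40, -36, -32, -28, -24, -20, -16, -12, -8, -4, 0, 4, 8, 12, 16, 20, 24, 28, 32, 36, 40, 44, 48, 52, 56, 60, 64, 68, 72, 76, 80, 84, 88, 92, 96, 100, 104, 108, 112, 116, 120, 124, 128, 132, 136, 140, 144, 148]
--
-5 lum [57, 59, 60, 56, 59, 57, 60, 54, 137, 178, 167, 172, 169, 169, 202, 234, 213, 209, 210, 211, 211, 209, 178, 183, 203, 203, 198, 235, 237, 219, 206, 203, 207, 195, 197, 201, 192, 222, 213, 163, 151, 149, 150, 149, 151, 142, 181, 195]
--
-30 lum [115, 110, 80, 57, 75, 158, 121, 66, 58, 74, 166, 174, 176, 175, 205, 231, 210, 209, 212, 213, 211, 211, 193, 194, 205, 203, 197, 233, 234, 216, 207, 203, 202, 197, 205, 185, 170, 193, 205, 203, 173, 183, 199, 207, 201, 202, 211, 210]
--
-60 lum [107, 108, 96, 71, 56, 58, 54, 55, 57, 53, 86, 162, 178, 172, 196, 232, 207, 210, 220, 216, 219, 219, 160, 182, 201, 202, 199, 200, 200, 211, 191, 155, 139, 99, 87, 91, 96, 112, 112, 108, 113, 104, 148, 200, 222, 238, 214, 210]
```

Emit:
carry_out:
  rows:
    - {"hand": 80,"x": 0.32,"y": 0,"z": -0.38,"rx": 0,"ry": 0,"rz": 0}
    - {"hand": 80,"x": 0.5,"y": 0,"z": -0.6,"rx": 0,"ry": 0,"rz": 0}
    - {"hand": 80,"x": 0.5,"y": 0,"z": -0.6,"rx": 0,"ry": 0,"rz": 0}
    - {"hand": 80,"x": 0.5,"y": 0,"z": -0.6,"rx": 0,"ry": 0,"rz": 0}
    - {"hand": 80,"x": -0.574,"y": 0,"z": -0.483,"rx": 0,"ry": 0,"rz": 0}
    - {"hand": 80,"x": -0.574,"y": 0,"z": -0.483,"rx": 0,"ry": 0,"rz": 0}
    - {"hand": 80,"x": -0.574,"y": 0,"z": -0.483,"rx": 0,"ry": 0,"rz": 0}
    - {"hand": 80,"x": 0,"y": 0,"z": 0,"rx": 0,"ry": 0,"rz": 0}

```text
t: 20.35
tool_pos: [537.0, 96.9, 132.8]
tool_rot: [0.024, 0.906, -0.014, 0.423]
contact_force: [0.7, 0.0, -0.4]
grip_width: 80.2
grasp_force: 0.0
```

```bash
cat > rim.py <<'E'
from h import *; from bench import env
p,Q=now(env); W=env.camera_model("wrist"); raw=env.get_image("wrist"); cv2.imwrite("pics/w5.png",raw)
print("cam cab",tocab(W["extrinsics"][:3,3]).round(0))
hsv=raw.astype(int)
for y in (-60,-30,-5,20,50):
  for z in (77,12):
    xs=np.arange(0,66,2.) if z==77 else np.arange(0,50,2.); q=proj(W,[cab([x,y,z]) for x in xs]).astype(np.float32)
    v=np.stack([cv2.remap(raw[...,k],q[None,:,0],q[None,:,1],cv2.INTER_LINEAR)[0] for k in range(3)],1).astype(int)
    print(y,z,q[0].astype(int),q[-1].astype(int),list(zip(xs.astype(int).tolist(),v.sum(1).tolist(),(v[:,2]-v[:,0]).tolist())))
E
python3 rim.py
```

```text
t 20.35 tcp cab [-85.9  -1.1 132.8] z [ 0.767 -0.    -0.641] x [-0.641 -0.006 -0.767] F cab [ 0.7  0.1 -0.4] grip 80.2 0.0
cam cab [-238.   -2.  161.]
-60 77 [189 204] [200 223] [(0, 404, 5), (2, 405, 5), (4, 405, 5), (6, 408, 5), (8, 413, 5), (10, 414, 5), (12, 405, 5), (14, 375, 5), (16, 340, 4), (18, 313, 4), (20, 314, 5), (22, 330, 4), (24, 359, 5), (26, 374, 5), (28, 383, 5), (30, 386, 5), (32, 390, 5), (34, 393, 5), (36, 396, 5), (38, 398, 5), (40, 402, 5), (42, 404, 5), (44, 405, 5), (46, 408, 5), (48, 411, 5), (50, 412, 6), (52, 414, 5), (54, 417, 5), (56, 418, 6), (58, 420, 5), (60, 423, 5), (62, 424, 6), (64, 427, 6)]
-60 12 [195 144] [202 166] [(0, 313, -2), (2, 304, -2), (4, 303, -1), (6, 302, -2), (8, 304, -2), (10, 304, -2), (12, 304, -2), (14, 305, -2), (16, 306, -3), (18, 304, -2), (20, 302, -2), (22, 301, -2), (24, 297, -3), (26, 299, -2), (28, 305, -3), (30, 307, -2), (32, 312, -1), (34, 329, 3), (36, 354, 5), (38, 376, 6), (40, 388, 6), (42, 392, 5), (44, 393, 5), (46, 392, 6), (48, 392, 6)]
-30 77 [221 205] [227 224] [(0, 405, 5), (2, 404, 5), (4, 407, 5), (6, 410
[... 2716 characters left out ...]
 5), (22, 358, 6), (24, 373, 6), (26, 385, 6), (28, 391, 6), (30, 394, 6), (32, 397, 6), (34, 400, 6), (36, 402, 5), (38, 405, 5), (40, 407, 6), (42, 410, 6), (44, 411, 5), (46, 411, 5), (48, 414, 5), (50, 417, 5), (52, 417, 5), (54, 418, 6), (56, 422, 6), (58, 423, 5), (60, 426, 5), (62, 427, 6), (64, 429, 5)]
50 12 [304 144] [297 166] [(0, 310, -2), (2, 301, -2), (4, 301, -2), (6, 301, -2), (8, 301, -2), (10, 304, -2), (12, 304, -2), (14, 304, -2), (16, 304, -2), (18, 301, -2), (20, 302, -1), (22, 302, -3), (24, 301, -2), (26, 304, -2), (28, 304, -2), (30, 304, -2), (32, 313, 0), (34, 333, 3), (36, 361, 4), (38, 381, 5), (40, 388, 4), (42, 391, 4), (44, 392, 5), (46, 391, 6), (48, 393, 5)]
```

Run:
```python
from h import *; from bench import env
W=env.camera_model("wrist"); raw=cv2.imread("pics/w5.png").astype(np.float32).sum(2)
for y in (-88,-82,82,88):
    xs=np.arange(6,32,1.); q=proj(W,[cab([x,y,12]) for x in xs]).astype(np.float32)
    print("mark y",y,cv2.remap(raw,q[None,:,0],q[None,:,1],cv2.INTER_LINEAR)[0].astype(int).tolist())
T=env.get_state()["tool_pos"]; W4={k:np.array(v) for k,v in W.items()}; W4["extrinsics"]=W["extrinsics"].copy()
W4["extrinsics"][:3,3]+=cab([12.5,-2.7,39.0])-T
print("cam4",tocab(W4["extrinsics"][:3,3]).round(1))
for r in (315,317.5,321):
    o,v=ray(W4,[(250,r)]); o=tocab(o); d=C.T@v[0]; print("w4 row",r,[(x,round(o[2]+d[2]*(x-o[0])/d[0],1)) for x in (0,5,10,15)])
o=tocab(W["extrinsics"][:3,3])
for xa in (12,17,21):
    d=np.array([xa,-5,77])-o; print("now",xa,[(x,round(o[2]+d[2]*(x-o[0])/d[0],1)) for x in (12,17,22,27)])
```

```text
mark y -88 [279, 235, 191, 152, 123, 148, 182, 215, 252, 265, 281, 267, 257, 240, 219, 208, 203, 206, 218, 232, 246, 260, 270, 278, 277, 278]
mark y -82 [276, 234, 194, 161, 142, 175, 209, 247, 280, 291, 301, 301, 301, 300, 298, 298, 298, 300, 303, 304, 303, 303, 302, 301, 301, 301]
mark y 82 [270, 244, 203, 160, 151, 158, 193, 245, 273, 288, 296, 298, 299, 298, 298, 299, 300, 299, 298, 298, 298, 297, 295, 295, 296, 296]
mark y 88 [275, 252, 208, 159, 120, 91, 100, 124, 142, 159, 171, 173, 174, 172, 175, 174, 170, 172, 172, 172, 169, 168, 168, 168, 167, 170]
cam4 [-139.6   -3.8   67.7]
w4 row 315 [(0, np.float64(71.8)), (5, np.float64(71.9)), (10, np.float64(72.1)), (15, np.float64(72.2))]
w4 row 317.5 [(0, np.float64(72.8)), (5, np.float64(73.0)), (10, np.float64(73.2)), (15, np.float64(73.4))]
w4 row 321 [(0, np.float64(74.3)), (5, np.float64(74.5)), (10, np.float64(74.8)), (15, np.float64(75.0))]
now 12 [(12, np.float64(77.0)), (17, np.float64(75.3)), (22, np.float64(73.7)), (27, np.float64(72.0))]
now 17 [(12, np.float64(78.6)), (17, np.float64(77.0)), (22, np.float64(75.4)), (27, np.float64(73.8))]
now 21 [(12, np.float64(79.9)), (17, np.float64(78.3)), (22, np.float64(76.7)), (27, np.float64(75.1))]
```

Run:
```python
from h import *; from bench import env
W=env.camera_model("wrist"); now(env)
T=env.get_state()["tool_pos"]; W4=dict(W); W4["extrinsics"]=W["extrinsics"].copy(); W4["extrinsics"][:3,3]+=cab([12.5,-2.7,39.0])-T
w4=cv2.imread("pics/w4.png").astype(np.float32).sum(2); w5=env.get_image("wrist"); cv2.imwrite("pics/w6.png",w5); w5=w5.astype(np.float32).sum(2)
for n,M,im in(("w4",W4,w4),("w6",W,w5)):
  for y in (-82,-76,76,82,0):
    xs=np.arange(-10,50,2.); q=proj(M,[cab([x,y,12]) for x in xs]).astype(np.float32)
    print(n,y,q[0].round(),q[-1].round(),cv2.remap(im,q[None,:,0],q[None,:,1],cv2.INTER_LINEAR)[0].astype(int).tolist())
```

```text
t 20.4 tcp cab [-86.5  -1.3 131.2] z [ 0.766 -0.    -0.643] x [-0.643 -0.006 -0.766] F cab [-1.   0.3  0.1] grip 79.7 0.0
w4 -82 [100. 187.] [142. 219.] [434, 493, 533, 498, 454, 436, 429, 429, 432, 423, 353, 209, 192, 340, 416, 431, 427, 425, 425, 432, 431, 426, 426, 427, 424, 466, 506, 518, 524, 532]
w4 -76 [112. 187.] [150. 219.] [434, 492, 537, 498, 454, 435, 428, 431, 431, 425, 353, 203, 175, 326, 411, 428, 426, 424, 428, 431, 425, 442, 479, 516, 536, 543, 546, 549, 550, 552]
w4 76 [407. 189.] [365. 221.] [441, 481, 523, 491, 444, 421, 421, 425, 425, 415, 354, 211, 175, 308, 405, 426, 425, 423, 425, 426, 425, 420, 421, 418, 417, 418, 422, 424, 429, 448]
w4 82 [418. 189.] [373. 221.] [440, 481, 519, 491, 442, 419, 419, 424, 425, 416, 360, 215, 173, 305, 402, 424, 423, 423, 423, 424, 421, 419, 417, 417, 417, 417, 419, 420, 421, 420]
w4 0 [260. 188.] [257. 220.] [446, 496, 539, 499, 450, 433, 428, 429, 429, 431, 432, 435, 436, 432, 430, 427, 423, 434, 465, 488, 506, 524, 539, 549, 554, 556, 556, 557, 556, 556]
w6 -82 [171. 141.] [184. 168.] [304, 320, 357, 363, 334, 313, 304, 304, 306, 302, 275, 190, 139, 214, 282, 300, 301, 298, 300, 303, 304, 303, 301, 301, 301, 303, 305, 307, 306, 305]
w6 -76 [177. 141.] [189. 168.] [305, 319, 358, 364, 334, 312, 306, 304, 306, 303, 270, 192, 141, 207, 280, 300, 301, 297, 300, 302, 302, 301, 300, 299, 297, 300, 317, 341, 357, 363]
w6 76 [333. 142.] [319. 169.] [312, 318, 348, 356, 333, 307, 298, 298, 300, 295, 270, 207, 152, 192, 271, 298, 300, 299, 300, 300, 299, 298, 296, 299, 295, 296, 297, 298, 299, 299]
w6 82 [339. 142.] [325. 169.] [312, 318, 342, 354, 331, 306, 298, 298, 299, 294, 270, 207, 151, 191, 271, 297, 299, 298, 299, 300, 299, 296, 295, 296, 295, 293, 294, 298, 300, 298]
w6 0 [255. 141.] [254. 168.] [313, 323, 347, 359, 335, 309, 301, 302, 302, 301, 303, 304, 306, 305, 303, 302, 299, 298, 301, 304, 304, 311, 334, 358, 377, 387, 391, 391, 391, 391]
```

Run:
```python
from h import *; from bench import env
W=env.camera_model("wrist"); w=cv2.imread("pics/w6.png").astype(np.float32).sum(2)
for x in (38,42,48,56):
    ys=np.arange(-92,96,2.); q=proj(W,[cab([x,y,12]) for y in ys]).astype(np.float32)
    v=cv2.remap(w,q[None,:,0],q[None,:,1],cv2.INTER_LINEAR)[0].astype(int)
    print(x,list(zip(ys[:16].astype(int).tolist(),v[:16].tolist())),list(zip(ys[-26:].astype(int).tolist(),v[-26:].tolist())))
```

```text
38 [(-92, 175), (-90, 223), (-88, 294), (-86, 307), (-84, 306), (-82, 306), (-80, 306), (-78, 305), (-76, 313), (-74, 343), (-72, 368), (-70, 378), (-68, 385), (-66, 390), (-64, 390), (-62, 389)] [(44, 391), (46, 391), (48, 391), (50, 390), (52, 390), (54, 389), (56, 386), (58, 380), (60, 371), (62, 354), (64, 322), (66, 303), (68, 298), (70, 299), (72, 297), (74, 297), (76, 297), (78, 297), (80, 297), (82, 294), (84, 295), (86, 284), (88, 210), (90, 159), (92, 234), (94, 289)]
42 [(-92, 264), (-90, 294), (-88, 306), (-86, 305), (-84, 305), (-82, 305), (-80, 308), (-78, 327), (-76, 353), (-74, 369), (-72, 379), (-70, 384), (-68, 389), (-66, 392), (-64, 392), (-62, 392)] [(44, 392), (46, 391), (48, 392), (50, 392), (52, 391), (54, 390), (56, 388), (58, 384), (60, 379), (62, 371), (64, 357), (66, 335), (68, 309), (70, 301), (72, 300), (74, 300), (76, 299), (78, 299), (80, 300), (82, 300), (84, 299), (86, 297), (88, 292), (90, 278), (92, 284), (94, 295)]
48 [(-92, 283), (-90, 302), (-88, 305), (-86, 305), (-84, 304), (-82, 308), (-80, 333), (-78, 356), (-76, 369), (-74, 379), (-72, 386), (-70, 388), (-68, 393), (-66, 393), (-64, 394), (-62, 393)] [(44, 392), (46, 392), (48, 392), (50, 391), (52, 392), (54, 392), (56, 391), (58, 388), (60, 385), (62, 378), (64, 370), (66, 358), (68, 338), (70, 309), (72, 299), (74, 300), (76, 298), (78, 297), (80, 297), (82, 297), (84, 297), (86, 295), (88, 296), (90, 296), (92, 295), (94, 295)]
56 [(-92, 281), (-90, 300), (-88, 304), (-86, 303), (-84, 315), (-82, 343), (-80, 362), (-78, 373), (-76, 382), (-74, 387), (-72, 391), (-70, 393), (-68, 394), (-66, 394), (-64, 395), (-62, 395)] [(44, 394), (46, 394), (48, 394), (50, 393), (52, 394), (54, 394), (56, 393), (58, 392), (60, 390), (62, 387), (64, 381), (66, 373), (68, 361), (70, 345), (72, 317), (74, 305), (76, 304), (78, 304), (80, 304), (82, 304), (84, 303), (86, 303), (88, 302), (90, 303), (92, 302), (94, 302)]
```

Run:
```python
from h import *; from bench import env
p,Q=now(env); print(env.get_state()["joint_positions"].round(2)); G=grasp(40)
print("back60",(Q.T@C@[-60,0,0]/40).round(3))
q=p+C@[-60,0,0]; t=cab([-57,1,231]); plan(q,Q,t-110*G[:,2],G)
```

```text
t 20.45 tcp cab [-87.3  -1.5 129.7] z [ 0.764 -0.001 -0.645] x [-0.645 -0.006 -0.764] F cab [0.2 1.  0.2] grip 79.9 0.0
[ 0.12  0.3  -1.25 -0.84 -0.13  0.11]
back60 [ 0.967  0.005 -1.146]
12 rows: xyz [-0.255  0.221 -0.243] r [0.08  0.081 0.939]
```

Emit:
carry_out:
  rows:
    - {"hand": 80,"x": 0.4,"y": 0,"z": -0.5,"rx": 0,"ry": 0.7,"rz": 0}
    - {"hand": 60,"x": 0.4,"y": 0,"z": -0.5,"rx": 0,"ry": 0.7,"rz": 0}
    - {"hand": 34,"x": 0,"y": 0,"z": 0,"rx": 0,"ry": 0,"rz": 0}

```text
t: 20.82
tool_pos: [484.2, 99.4, 132.9]
tool_rot: [0.025, 0.944, -0.012, 0.33]
contact_force: [1.5, 0.5, 0.8]
grip_width: 45.1
grasp_force: 0.0
```

Run:
```python
from h import *; from bench import env
p,Q=now(env); print(env.get_state()["joint_positions"].round(2)); G=grasp(40)
t=cab([-57,1,231]); plan(p,Q,t-105*G[:,2],G)
```

```text
t 20.825 tcp cab [-138.7   -1.7  132.9] z [ 0.623 -0.002 -0.782] x [-0.782 -0.007 -0.623] F cab [1.5 0.6 0.8] grip 45.1 0.0
[ 0.12  0.1  -1.16 -0.35 -0.11  0.13]
12 rows: xyz [-0.212  0.193 -0.27 ] r [-0.013 -0.011  0.941]
```

Emit:
carry_out:
  rows:
    - {"hand": 34,"x": -0.212,"y": 0.193,"z": -0.27,"rx": -0.013,"ry": -0.011,"rz": 0.941}
    - {"hand": 34,"x": -0.212,"y": 0.193,"z": -0.27,"rx": -0.013,"ry": -0.011,"rz": 0.941}
    - {"hand": 34,"x": -0.212,"y": 0.193,"z": -0.27,"rx": -0.013,"ry": -0.011,"rz": 0.941}
    - {"hand": 34,"x": -0.212,"y": 0.193,"z": -0.27,"rx": -0.013,"ry": -0.011,"rz": 0.941}
    - {"hand": 34,"x": -0.212,"y": 0.193,"z": -0.27,"rx": -0.013,"ry": -0.011,"rz": 0.941}
    - {"hand": 34,"x": -0.212,"y": 0.193,"z": -0.27,"rx": -0.013,"ry": -0.011,"rz": 0.941}
    - {"hand": 34,"x": -0.212,"y": 0.193,"z": -0.27,"rx": -0.013,"ry": -0.011,"rz": 0.941}
    - {"hand": 34,"x": -0.212,"y": 0.193,"z": -0.27,"rx": -0.013,"ry": -0.011,"rz": 0.941}
    - {"hand": 34,"x": -0.212,"y": 0.193,"z": -0.27,"rx": -0.013,"ry": -0.011,"rz": 0.941}
    - {"hand": 34,"x": -0.212,"y": 0.193,"z": -0.27,"rx": -0.013,"ry": -0.011,"rz": 0.941}
    - {"hand": 34,"x": -0.212,"y": 0.193,"z": -0.27,"rx": -0.013,"ry": -0.011,"rz": 0.941}
    - {"hand": 34,"x": -0.212,"y": 0.193,"z": -0.27,"rx": -0.013,"ry": -0.011,"rz": 0.941}

```text
t: 22.32
tool_pos: [500.3, 100.9, 310.4]
tool_rot: [0.685, 0.643, 0.236, 0.249]
contact_force: [-0.5, 0.5, -0.9]
grip_width: 33.9
grasp_force: 0.0
```

Emit:
carry_out:
  rows:
    - {"hand": 34,"x": 0,"y": 0,"z": 0,"rx": 0,"ry": 0,"rz": 0}

```text
t: 22.45
tool_pos: [500.5, 100.7, 311.4]
tool_rot: [0.683, 0.645, 0.235, 0.25]
contact_force: [0.3, -0.1, 0.3]
grip_width: 33.8
grasp_force: 0.0
```

Run:
```python
from h import *; from bench import env
p,Q=now(env); print(env.get_state()["joint_positions"].round(2)); G=grasp(40)
t=cab([-57,1,231]); plan(p,Q,t-30*G[:,2],G); plan(t-30*G[:,2],G,t,G)
# bar still at hang height?
W=env.camera_model("wrist"); im=env.get_image("wrist"); cv2.imwrite("pics/w7.png",im); z=82+156.3
pr=proj(W,[cab([-63,y,z]) for y in (68,0,-68)]); print(pr.round())
for v in np.linspace(pr[0],pr[2],7):
    r=int(v[1]); row=im[r,int(v[0])-40:int(v[0])+40].max(1); k=np.nonzero(row<45)[0]; print(r,v[0].round(),(k.min()-40+int(v[0]),k.max()-40+int(v[0])) if len(k) else None)
```

```text
t 22.45 tcp cab [-122.6    0.6  311.4] z [ 0.645 -0.    -0.764] x [-0.     1.    -0.001] F cab [ 0.3 -0.1  0.3] grip 33.8 0.0
[ 0.12 -0.23 -0.85  0.26 -0.12  1.71]
2 rows: xyz [ 0.005 -0.02   0.922] r [0.01  0.002 0.004]
1 rows: xyz [0.   0.   0.75] r [0. 0. 0.]
[[252. 114.]
 [252. 194.]
 [252. 262.]]
113 252.0 (np.int64(242), np.int64(257))
138 252.0 (np.int64(242), np.int64(257))
163 252.0 (np.int64(243), np.int64(257))
188 252.0 (np.int64(243), np.int64(257))
212 252.0 (np.int64(243), np.int64(256))
237 252.0 (np.int64(217), np.int64(288))
262 252.0 (np.int64(212), np.int64(290))
```

The bar is still hanging at the expected place (columns 243–257 against 252 predicted). Now I approach and grasp.

Emit:
carry_out:
  rows:
    - {"hand": 34,"x": 0,"y": -0.02,"z": 0.9,"rx": 0,"ry": 0,"rz": 0}
    - {"hand": 34,"x": 0,"y": -0.02,"z": 0.9,"rx": 0,"ry": 0,"rz": 0}
    - {"hand": 34,"x": 0,"y": 0,"z": 0.3,"rx": 0,"ry": 0,"rz": 0}
    - {"hand": 34,"x": 0,"y": 0,"z": 0.3,"rx": 0,"ry": 0,"rz": 0}
    - {"hand": 34,"x": 0,"y": 0,"z": 0.2,"rx": 0,"ry": 0,"rz": 0}
    - {"hand": 34,"x": 0,"y": 0,"z": 0,"rx": 0,"ry": 0,"rz": 0}

```text
t: 23.25
tool_pos: [564.2, 97.2, 231.1]
tool_rot: [0.683, 0.645, 0.235, 0.249]
contact_force: [-0.2, 0.2, -0.1]
grip_width: 33.7
grasp_force: 0.0
```

Run:
```python
from h import *; from bench import env
p,Q=now(env); plan(p,Q,cab([-57.4,1,230.4]),grasp(40),1)
```

```text
t 23.25 tcp cab [-58.7   0.8 231.1] z [ 0.643 -0.    -0.766] x [-0.  1. -0.] F cab [-0.2  0.2 -0.1] grip 33.7 0.0
1 rows: xyz [0.005 0.014 0.034] r [0.001 0.    0.005]
```

Next I close on the bar, then bring the sash down.

Emit:
carry_out:
  rows:
    - {"hand": 20,"x": 0,"y": 0.014,"z": 0.034,"rx": 0,"ry": 0,"rz": 0}
    - {"hand": 5,"x": 0,"y": 0,"z": 0,"rx": 0,"ry": 0,"rz": 0}
    - {"hand": 5,"x": 0,"y": 0,"z": 0,"rx": 0,"ry": 0,"rz": 0}
    - {"hand": 5,"x": 0,"y": 0,"z": 0,"rx": 0,"ry": 0,"rz": 0}
  grip_force: 80

```text
t: 23.75
tool_pos: [565.1, 97.2, 230.6]
tool_rot: [0.683, 0.645, 0.235, 0.249]
contact_force: [-5.6, -0.0, 4.0]
grip_width: 12.5
grasp_force: 78.2
```

Emit:
carry_out:
  rows:
    - {"hand": 5,"x": 0,"y": -0.03,"z": 0.036,"rx": 0,"ry": 0,"rz": 0}
    - {"hand": 5,"x": 0,"y": -0.03,"z": 0.036,"rx": 0,"ry": 0,"rz": 0}

```text
t: 24.0
tool_pos: [565.3, 97.3, 228.7]
tool_rot: [0.683, 0.645, 0.236, 0.25]
contact_force: [-31.8, 0.8, 32.4]
grip_width: 12.3
grasp_force: 82.8
```

Emit:
carry_out:
  rows:
    - {"hand": 5,"x": 0,"y": -0.03,"z": 0.036,"rx": 0,"ry": 0,"rz": 0}
    - {"hand": 5,"x": 0,"y": -0.03,"z": 0.036,"rx": 0,"ry": 0,"rz": 0}
    - {"hand": 5,"x": 0,"y": -0.03,"z": 0.036,"rx": 0,"ry": 0,"rz": 0}

```text
t: 24.38
tool_pos: [565.0, 97.2, 220.8]
tool_rot: [0.683, 0.645, 0.235, 0.249]
contact_force: [-4.4, 0.9, 2.1]
grip_width: 12.2
grasp_force: 79.5
```

Run:
```python
from h import *; from bench import env
p,Q=now(env)
```

```text
t 24.375 tcp cab [-57.9   0.9 220.8] z [ 0.642  0.    -0.766] x [-0.001  1.    -0.   ] F cab [-4.5  0.6  2.1] grip 12.2 79.5
```

Emit:
carry_out:
  rows:
    - {"hand": 5,"x": 0,"y": -0.16,"z": 0.191,"rx": 0,"ry": 0,"rz": 0}
    - {"hand": 5,"x": 0,"y": -0.24,"z": 0.287,"rx": 0,"ry": 0,"rz": 0}
    - {"hand": 5,"x": 0,"y": -0.24,"z": 0.287,"rx": 0,"ry": 0,"rz": 0}
    - {"hand": 5,"x": 0,"y": -0.24,"z": 0.287,"rx": 0,"ry": 0,"rz": 0}
    - {"hand": 5,"x": 0,"y": -0.24,"z": 0.287,"rx": 0,"ry": 0,"rz": 0}

```text
t: 25.0
tool_pos: [565.0, 97.2, 149.5]
tool_rot: [0.683, 0.645, 0.234, 0.248]
contact_force: [0.8, 2.3, -4.4]
grip_width: 12.4
grasp_force: 78.6
```

Emit:
carry_out:
  rows:
    - {"hand": 5,"x": 0,"y": -0.24,"z": 0.287,"rx": 0,"ry": 0,"rz": 0}
    - {"hand": 5,"x": 0,"y": -0.24,"z": 0.287,"rx": 0,"ry": 0,"rz": 0}
    - {"hand": 5,"x": 0,"y": -0.24,"z": 0.287,"rx": 0,"ry": 0,"rz": 0}
    - {"hand": 5,"x": 0,"y": -0.08,"z": 0.096,"rx": 0,"ry": 0,"rz": 0}

```text
t: 25.5
tool_pos: [565.0, 97.2, 99.5]
tool_rot: [0.684, 0.646, 0.234, 0.248]
contact_force: [-0.2, 1.6, -5.0]
grip_width: 12.6
grasp_force: 79.3
```

Run:
```python
from h import *; from bench import env
p,Q=now(env)
```

```text
t 25.5 tcp cab [-57.9   0.8  99.5] z [ 0.641  0.    -0.768] x [-0.001  1.    -0.   ] F cab [-0.3  1.6 -5. ] grip 12.6 79.3
```

Emit:
carry_out:
  rows:
    - {"hand": 5,"x": 0,"y": -0.1,"z": 0.12,"rx": 0,"ry": 0,"rz": 0}
    - {"hand": 5,"x": 0,"y": -0.1,"z": 0.12,"rx": 0,"ry": 0,"rz": 0}
    - {"hand": 5,"x": 0,"y": -0.08,"z": 0.096,"rx": 0,"ry": 0,"rz": 0}
    - {"hand": 5,"x": 0,"y": -0.05,"z": 0.06,"rx": 0,"ry": 0,"rz": 0}

```text
t: 26.0
tool_pos: [565.1, 97.2, 80.0]
tool_rot: [0.683, 0.645, 0.234, 0.248]
contact_force: [-1.9, 2.7, -4.3]
grip_width: 12.7
grasp_force: 79.4
```

Emit:
carry_out:
  rows:
    - {"hand": 5,"x": 0,"y": -0.03,"z": 0.036,"rx": 0,"ry": 0,"rz": 0}
    - {"hand": 5,"x": 0,"y": 0,"z": 0,"rx": 0,"ry": 0,"rz": 0}

```text
t: 26.25
tool_pos: [565.1, 97.2, 78.3]
tool_rot: [0.683, 0.645, 0.234, 0.248]
contact_force: [-2.7, 3.3, -5.7]
grip_width: 12.7
grasp_force: 79.4
```

Emit:
carry_out:
  rows:
    - {"hand": 5,"x": 0,"y": -0.03,"z": 0.036,"rx": 0,"ry": 0,"rz": 0}
    - {"hand": 5,"x": 0,"y": 0,"z": 0,"rx": 0,"ry": 0,"rz": 0}

```text
t: 26.5
tool_pos: [565.1, 97.1, 76.5]
tool_rot: [0.683, 0.645, 0.234, 0.248]
contact_force: [-3.9, 3.0, -6.6]
grip_width: 12.4
grasp_force: 79.5
```

Emit:
carry_out:
  rows:
    - {"hand": 5,"x": 0,"y": -0.02,"z": 0.024,"rx": 0,"ry": 0,"rz": 0}
    - {"hand": 5,"x": 0,"y": 0,"z": 0,"rx": 0,"ry": 0,"rz": 0}

```text
t: 26.75
tool_pos: [565.1, 97.2, 75.3]
tool_rot: [0.683, 0.645, 0.234, 0.248]
contact_force: [-3.7, 3.4, -6.0]
grip_width: 12.6
grasp_force: 79.6
```

Emit:
carry_out:
  rows:
    - {"hand": 5,"x": 0,"y": -0.02,"z": 0.024,"rx": 0,"ry": 0,"rz": 0}
    - {"hand": 5,"x": 0,"y": 0,"z": 0,"rx": 0,"ry": 0,"rz": 0}

```text
t: 27.0
tool_pos: [565.1, 97.2, 74.5]
tool_rot: [0.683, 0.645, 0.235, 0.249]
contact_force: [-7.5, 3.2, -1.0]
grip_width: 12.2
grasp_force: 80.4
```

Emit:
carry_out:
  rows:
    - {"hand": 5,"x": 0,"y": -0.02,"z": 0.024,"rx": 0,"ry": 0,"rz": 0}
    - {"hand": 5,"x": 0,"y": 0,"z": 0,"rx": 0,"ry": 0,"rz": 0}

```text
t: 27.25
tool_pos: [565.2, 97.2, 74.4]
tool_rot: [0.683, 0.645, 0.235, 0.249]
contact_force: [-15.2, 3.0, 12.6]
grip_width: 12.5
grasp_force: 82.1
```

The sash is seated: z = 74.4 and it no longer yields. I release and retreat.

Emit:
carry_out:
  rows:
    - {"hand": 5,"x": 0,"y": 0.015,"z": -0.018,"rx": 0,"ry": 0,"rz": 0}
    - {"hand": 25,"x": 0,"y": 0,"z": 0,"rx": 0,"ry": 0,"rz": 0}
    - {"hand": 34,"x": 0,"y": 0,"z": 0,"rx": 0,"ry": 0,"rz": 0}
    - {"hand": 34,"x": 0,"y": 0,"z": 0,"rx": 0,"ry": 0,"rz": 0}
    - {"hand": 34,"x": 0,"y": 0,"z": -0.3,"rx": 0,"ry": 0,"rz": 0}
    - {"hand": 34,"x": 0,"y": 0,"z": -0.5,"rx": 0,"ry": 0,"rz": 0}
    - {"hand": 34,"x": 0,"y": 0,"z": -0.9,"rx": 0,"ry": 0,"rz": 0}
    - {"hand": 34,"x": 0,"y": 0,"z": -0.9,"rx": 0,"ry": 0,"rz": 0}
    - {"hand": 34,"x": 0,"y": 0,"z": -0.9,"rx": 0,"ry": 0,"rz": 0}
    - {"hand": 34,"x": 0,"y": 0,"z": 0,"rx": 0,"ry": 0,"rz": 0}

```text
t: 28.5
tool_pos: [475.7, 102.5, 184.0]
tool_rot: [0.683, 0.645, 0.237, 0.25]
contact_force: [-0.0, 0.3, 0.3]
grip_width: 33.8
grasp_force: 0.0
```

Run:
```python
from h import *; from bench import env
p,Q=now(env); im=env.get_image("wrist"); W=env.camera_model("wrist")
S=env.camera_model("scene"); s=env.get_image("scene"); s0=cv2.imread("pics/scene0.png"); cv2.imwrite("pics/s5.png",s)
pr=proj(W,[cab([-64,y,82]) for y in (68,0,-68)])
for v in np.linspace(pr[0],pr[2],5):
    r,c=int(v[1]),int(v[0]); row=im[r,c-40:c+40].max(1); k=np.nonzero(row<45)[0]; print(r,c,(k.min()+c-40,k.max()+c-40) if len(k) else None)
# other things unmoved: scene difference on their boxes
for n,(x,y,w,h) in dict(cup=(312,264,36,36),tape=(335,242,48,42),labels=(286,286,38,34),shaker=(226,120,22,36),aioli=(243,118,14,50)).items():
    d=np.abs(s[y:y+h,x:x+w].astype(int)-s0[y:y+h,x:x+w]).max(2); print(n,(d>40).mean().round(3))
```

```text
t 28.5 tcp cab [-147.4    1.   184. ] z [ 0.647  0.001 -0.763] x [-0.001  1.     0.   ] F cab [-0.1  0.3  0.3] grip 33.8 0.0
113 251 (np.int64(244), np.int64(257))
145 251 (np.int64(244), np.int64(256))
178 251 (np.int64(244), np.int64(256))
211 251 (np.int64(245), np.int64(256))
244 251 (np.int64(216), np.int64(290))
cup 0.0
tape 0.0
labels 0.0
shaker 0.0
aioli 0.004
```

The bar is at its shut height, the other things haven't moved, and the robot is clear, so I hand in.

```bash
python3 -c "
from bench import env
print(env.finish_job())"
```

```text
the job is handed in; nothing more can be done
None
```

The job is handed in at about 28.5 s: the pan stands inside on its place (centred to within a few mm by my measurement), the sash was lowered gently until fully shut, and the other things are unmoved.

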